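# Open the drying hood and hang the rinsed cup over its peg

## Task

Swing the hood of the drying station up past the point where its spring flips over, so that it stays wide open by itself once you let go. Then take the rinsed steel cup from its draining stand and put it upside down over the peg on the station's plate, rim flat on the plate; lower it there, do not drop it. Leave the hood open and do not disturb the jar, the reel and the tweezers.

Things in the scene. Friction and masses are not known exactly. Their poses are not given: they have to be found in the camera images.
- station: Drying station, fixed: black box 280 (x) x 300 (y) x 50 mm high; on it a pale metal plate, upper face 54 mm above the table. Origin: centre of its underside; x points from its front (buttons, hood handle) to its back (hinge), z up. A blue peg, 24 mm in diameter and 40 mm high with a bevelled top, stands on the plate 30 mm in front of the origin.
- hood (a joint): Hood angle: 0 closed, grows as its front is lifted, stop at 1.5 rad (wide open). An over-centre spring pulls it shut below about 1.0 rad and throws it open above; let go short of that and it falls shut. Lifting at the handle takes about 4 N at first, ever less as it rises. Cream sheet shell with clear roof, 180 mm deep, 206 wide, 100 high, 3 mm walls, 0.45 kg, open below and behind.
- hood_handle (a point): Middle of the hood's handle, a round steel bar 10 mm in diameter and 110 mm long, parallel to the station's y axis, its centre line 45 mm in front of the hood's front panel. Hood closed: 225 mm in front of and 75 mm above the hinge line, i.e. 125 mm above the table, 25 mm below the hood's roof. It turns with the hood.
- hood_hinge (a point): Middle of the hood's hinge line (along the station's y axis), 100 mm behind the station's origin, 50 mm above the table. With the hood at 1.5 rad its front panel juts level over the plate, from 23 to 112 mm in front of this line and 237 mm above the table, handle on top; its side walls reach 100 mm in front of the line, 200 mm apart. A steel spring strut sits outside its +y wall near the hinge.
- peg_foot (a point): Foot of the blue peg: point on the peg's axis at the plate's upper face, 54 mm above the table. Axes as the station's.
- rack: Draining stand, fixed: blue foot 130 (x) x 75 (y) mm, two sloping steel wires carry the cup. Origin: centre of its underside; x points away from the side to which the cup's mouth looks. The cup's middle lies 85 mm above the origin; a cross wire stops its rim at the low end. The wires are under the cup, within 20 mm of its centre plane, its flanks are free.
- cup: Rinsed steel cup, straight tube closed at one end: 60 mm outside diameter, 80 mm long, wall and base 3 mm, about 0.11 kg. Origin: centre of the outside of its closed base; z runs along it to the open mouth. At the start it lies on the rack, mouth to the rack's -x side, 40 degrees below level. Put away, its z points straight down and its origin is 134 mm above the table.
- cup_middle (a point): Point on the cup's axis halfway along it, 40 mm from base and from rim; axes as the cup's.
- flux_jar: Amber jar with black cap, 48 mm in diameter, 60 mm high, loose on the table; leave alone. Origin: centre of its underside.
- solder_reel: Blue reel, 52 mm in diameter, 35 mm high, loose on the table; leave alone. Origin: centre of its underside.
- tweezers: Green tweezers, 120 x 12 x 8 mm, lying loose on the station's side ledge beside the hood, 50 mm above the table; leave alone. Origin: near the middle of the underside, x along them.
There are look-alikes about, which are no part of the job. What is shaped like the cup but green or purple is not meant.

How it is judged:
By the outcome, as a careful person would: the job done as asked, in the order asked, and still so for the second after the job is handed in, with the robot touching nothing.
It also fails if it takes over 66 s, if anything falls off the work surface, if the arm or the gripper's body presses on something with over 40 N, if the wrist force passes 120 N, or if a joint passes its speed limit or range.

## Robot

A 6-joint arm with a two-finger parallel gripper is mounted at the origin on the work surface. World frame = base frame: x ahead of the robot, y to its left, z up, the work surface at z = 0. Lengths are in mm, angles in rad, forces in N, time in s.
With the tool pointing down it reaches from about 350 to 875 mm from the base axis. Payload 4.2 kg.
Tool frame: the origin (TCP) lies midway between the tips of the shut fingers; the grasp point (between the pads) lies 19 mm behind it; z points along the fingers, y is the direction in which the jaws open and shut (so a half turn about z gives the same grasp; the last joint's range is limited). The gripper opens to 85 mm and grips with 20 to 120 N. Pads are 22 mm wide; open, the fingers measure 114 mm over their backs; the gripper's body (76 mm by 85 mm) begins 54 mm behind the grasp point. The pads swing forward as they close: fully open they stand 13 mm farther back than shut.
Start: joints at [-1.027, 0.385, 0.008, 0, -1.194, -0.259], TCP at [175.62, -599.797, 231.312] pointing down, gripper open.
Joint ranges: [-3.14, 3.14], [-1.21, 2.06], [-1.07, 1.41], [-3.16, 2.05], [-2.99, -0.16], [-3.1, 3.1]. Speed limits (rad/s): [2.79, 2.79, 3.14, 3.14, 3.14, 3.14].

## Interface

Orientations are given as a unit quaternion [x, y, z, w].
In Python, from bench import arm, eyes, nets gives the robot as it stands.
- The arm moves only by the tool jog_arm, never from a script. Its argument "rows" is a list of rows, each a list of 3 entries, a list of its own where there are three numbers: the shift along the tool's x, y, z in cm, then the turn, a rotation vector about the tool's x, y, z in degrees, then the finger opening in cm, from 0 to 8.54. In form: [[[x, y, z], [ax, ay, az], jaw], ...]. A call has 1 to 10 rows; each row shifts and turns the commanded pose from where the row before left it, along the tool's axes as they then stand; what a row does not reach is not made up. A row lasts 1/8 s, in which the tool goes at most 62.5 mm and 10.7 degrees, less where a joint would pass 70% of its speed; a pose out of reach is approached as far as the arm can. A call with a gripper value outside its range is refused whole. The fingers move at their own pace and stop on an object; the grip force is fixed at half the most. Time passes only in rows, so rows that do not move let the fingers close. It gives the time, the measured TCP pose, the force and the opening at its end, in the units of the state.
- arm.read_state(): the state, without advancing time (a new reading comes with each control period).
- eyes.get_image(name): name is "scene" or "top" or "wrist"; returns the picture (400x640x3 uint8, red, green, blue); there is no depth.
- eyes.camera_model(name): a dict with "K" (3x3 intrinsics, pixels), "rvec" (rotation vector, rad) and "tvec" (3), from world to camera coordinates, as OpenCV has them. Camera axes: x right, y down, z forward; pixel columns grow to the right and rows downward; lengths in mm; the calibration is good to about 2 mm. A picture is of the moment at which its call begins: read the wrist's pose just before it. camera_model takes no time and is no camera call; for the wrist camera it gives the pose at the moment of the call.
- arm.job_done(): hands the job in, once; it reports no verdict.
Trained networks look in the newest picture that a camera, given by its name, has taken for a name from the list of things; names that differ only in an ending like _2 or _b are one class to them, and where a whole thing is asked for, a point or a joint stands for the part that bears it (a point fixed in the world has none). Each returns a list of dicts, best first, with "conf" (0 to 1); they miss things now and then, are a little off and sometimes report something else, mostly with a low value. They report only what shows in the picture. A call takes as long as a camera call. They do not tell look-alikes from the thing itself.
- nets.boxes_of(camera, name): "position" ([column, row] as shares, 0 to 1, of the picture: columns of its width, rows of its height, amid what is visible of it).
The state is a dict: "clock": time; "joints": joint angles; "joint_vel": joint speeds; "joint_efforts": joint torques, N m; "position": TCP position; "ee_rot": TCP orientation; "contact_force": force on the tool from outside, world axes, zero at the start; "wrist_torque": the same for the moment, N m; "gripper_width": finger opening in mm.
Only numpy, scipy, OpenCV 4.12 (cv2) and the standard library are available. Lean on these libraries where they do the work, as an engineer would, in place of code of your own. Each camera call takes 0.05 s, during which the arm holds its last target.

## Working session

There is one attempt and no reset: what is moved stays moved. The work goes in short steps, Python scripts to look and compute and a tool call to move; the robot and the scene stay as the last step left them, time stands still between calls to the robot, and variables do not carry over. Pictures are saved under pics/ and viewed, and the job is handed in when it is done.

Besides the shell and the picture viewer there is one more tool, called after "Call:" by a JSON object that holds its "op" and its "data". jog_arm: Moves the arm, as the interface text tells. Its arguments: {"type":"object","properties":{"rows":{"type":"array","items":{"type":"array"}}},"required":["rows"]}

```bash
ls; mkdir -p pics; python3 - <<'E'
from bench import arm, eyes, nets
import cv2
print(arm.read_state())
for n in ("scene","top"):
    im=eyes.get_image(n); cv2.imwrite(f"pics/{n}0.png",im[:,:,::-1])
    m=eyes.camera_model(n); print(n,m)
    for t in ["station","hood_handle","rack","cup","flux_jar","solder_reel","tweezers"]:
        print(t,[(round(d["position"][0]*640),round(d["position"][1]*400),round(d["conf"],2)) for d in nets.boxes_of(n,t)])
E
```

```text
pics
{'clock': 0.0, 'joints': array([-1.02741447e+00,  3.85543457e-01,  6.57003698e-03, -5.08398473e-04,
       -1.19397803e+00, -2.58572532e-01]), 'joint_vel': array([-1.47472802e-03,  6.23204216e-05,  4.48617793e-04, -1.49412812e-03,
       -2.43541334e-04,  4.51579554e-04]), 'joint_efforts': array([-8.30057361e-04, -3.92287874e+01,  1.88397700e+01,  4.18613791e+00,
       -4.67050209e-03,  6.64499368e-06]), 'position': array([ 175.43812766, -599.24170657,  230.2062591 ]), 'ee_rot': array([-1.41830915e-01,  9.89890284e-01,  1.08430613e-03, -2.03068075e-04]), 'contact_force': array([-0.13714731,  0.34992415, -0.39551217]), 'wrist_torque': array([0.00747535, 0.02935149, 0.01797073]), 'gripper_width': 85.50723022165192}
scene {'K': array([[435.88130054,   0.        , 322.12975051],
       [  0.        , 435.88130054, 197.1512144 ],
       [  0.        ,   0.        ,   1.        ]]), 'rvec': array([ 2.07654086,  1.09473073, -0.49611923]), 'tvec': array([-357.90036603, -228.48698395, 1567.50231067])}
station [(241, 261, 0.7)]
hood_handle [(239, 233, 0.66)]
rack [(383, 211, 0.78)]
cup [(385, 167, 0.89), (347, 226, 0.76), (384, 187, 0.74), (430, 192, 0.58)]
flux_jar [(407, 232, 0.81)]
solder_reel [(170, 232, 0.68)]
tweezers [(193, 281, 0.73)]
top {'K': array([[378.98252437,   0.        , 324.31002774],
       [  0.        , 378.98252437, 203.25848593],
       [  0.        ,   0.        ,   1.        ]]), 'rvec': array([ 2.1189023 , -2.17827968,  0.12052567]), 'tvec': array([  31.84002366,  609.2837361 , 1143.46693665])}
station [(399, 201, 0.82)]
hood_handle [(404, 198, 0.73)]
rack [(270, 211, 0.72)]
cup [(261, 198, 0.98), (222, 178, 0.77), (225, 237, 0.57)]
flux_jar [(270, 159, 0.49)]
solder_reel [(440, 266, 0.5)]
tweezers [(443, 192, 0.44)]
```

View pics/scene0.png

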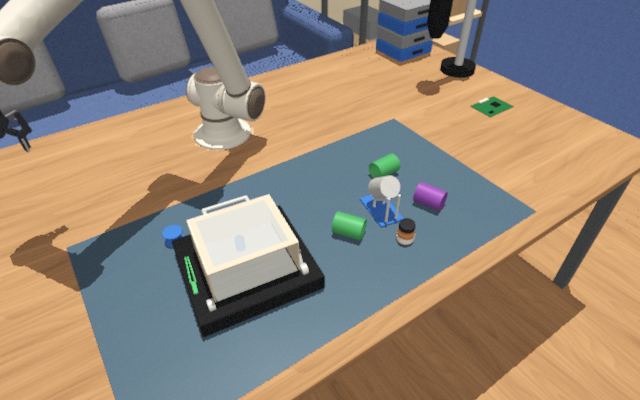

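View pics/top0.png

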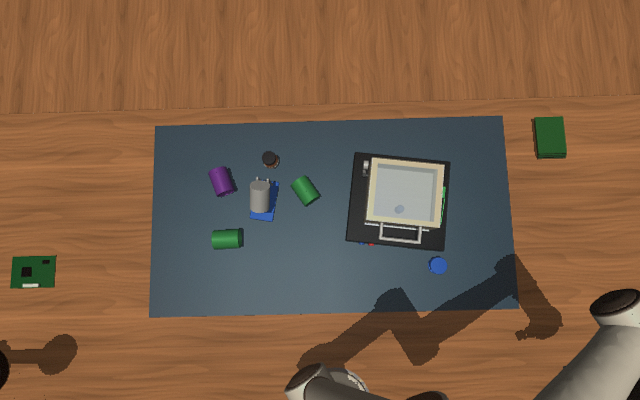

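```bash
python3 - <<'E'
import cv2
t=cv2.imread("pics/top0.png"); s=cv2.imread("pics/scene0.png")
cv2.imwrite("pics/t_st.png",cv2.resize(t[140:280,335:465],None,fx=4.2,fy=4.2,interpolation=cv2.INTER_CUBIC))
cv2.imwrite("pics/t_rk.png",cv2.resize(t[145:255,200:330],None,fx=5,fy=5,interpolation=cv2.INTER_CUBIC))
cv2.imwrite("pics/s_rk.png",cv2.resize(s[145:255,320:450],None,fx=5,fy=5,interpolation=cv2.INTER_CUBIC))
cv2.imwrite("pics/s_st.png",cv2.resize(s[185:335,155:335],None,fx=4,fy=4,interpolation=cv2.INTER_CUBIC))
E
```

```text
(no output)
```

View pics/t_st.png

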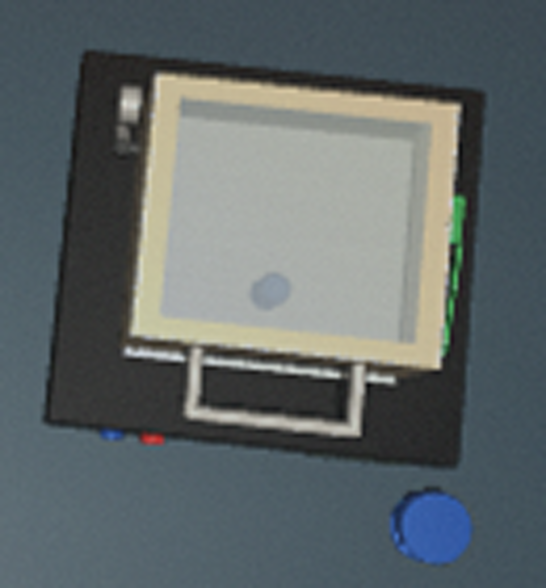

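View pics/t_rk.png

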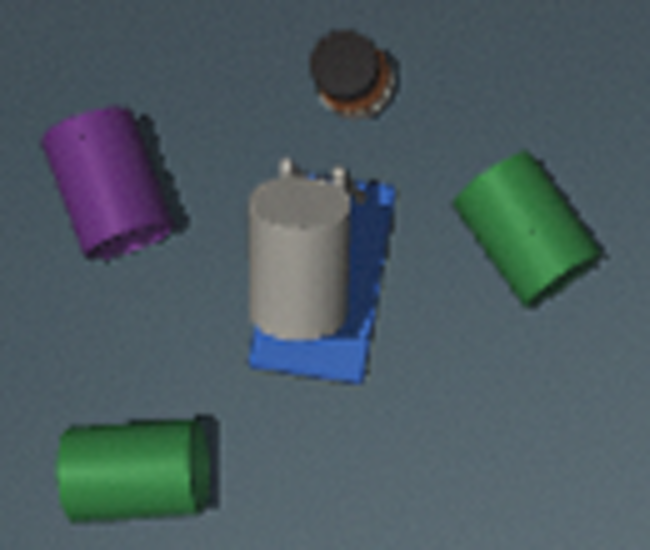

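View pics/s_rk.png

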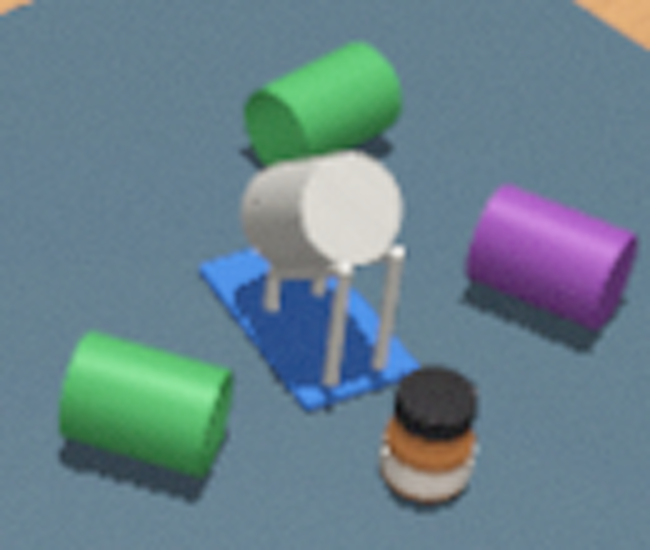

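View pics/s_st.png

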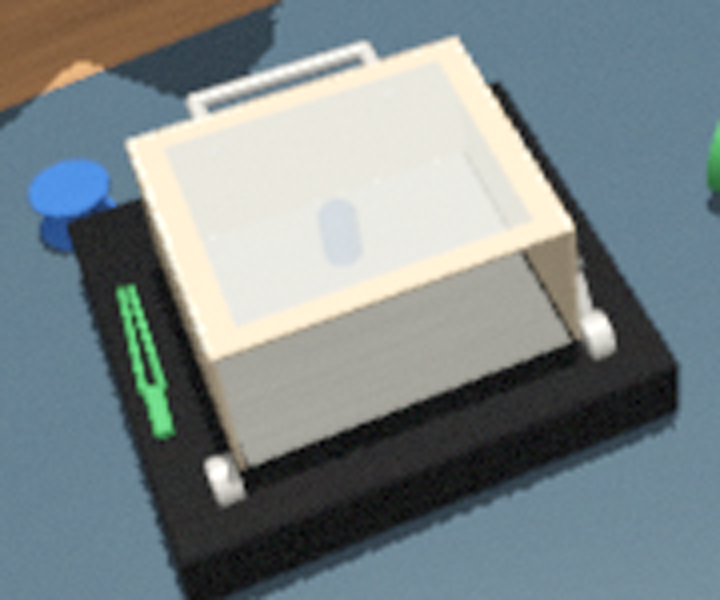

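```bash
cat > h.py <<'E'
import numpy as np, cv2, json
from scipy.optimize import least_squares
from scipy.spatial.transform import Rotation as R
from bench import arm, eyes, nets
def proj(n,P,m=None):
    m=m or eyes.camera_model(n)
    return cv2.projectPoints(np.array(P,float).reshape(-1,1,3),m["rvec"],m["tvec"],m["K"],None)[0].reshape(-1,2)
def ray(n,uv,z,m=None):
    m=m or eyes.camera_model(n); Rm=cv2.Rodrigues(m["rvec"])[0]
    c=-Rm.T@np.ravel(m["tvec"]); d=Rm.T@np.linalg.inv(m["K"])@np.array([uv[0],uv[1],1.])
    return c+d*(z-c[2])/d[2]
def planar(p,L):
    L=np.array(L,float); c,s=np.cos(p[2]),np.sin(p[2])
    return np.c_[p[0]+c*L[:,0]-s*L[:,1],p[1]+s*L[:,0]+c*L[:,1],L[:,2]]
def save(n,name,box=None,f=1):
    im=eyes.get_image(n)[:,:,::-1]
    if box: im=im[box[1]:box[3],box[0]:box[2]]
    cv2.imwrite(name,cv2.resize(im,None,fx=f,fy=f,interpolation=cv2.INTER_CUBIC))
E
python3 - <<'E'
from h import *
mt,ms=eyes.camera_model("top"),eyes.camera_model("scene")
L=[[140,150,50],[140,-150,50],[-140,150,50],[-140,-150,50]]
T=np.array([[83,50],[485,92],[45,424],[457,467]])/4.2+[335,140]
S=np.array([[677,367],[180,570],[497,85],[72,225]])/4+[155,185]
def fit(L1,uv1,L2,uv2,x0):
    def f(p):
        r=[]
        if len(L1): r.append(proj("t",planar(p,L1),mt)-uv1)
        if len(L2): r.append(proj("s",planar(p,L2),ms)-uv2)
        return np.concatenate(r).ravel()
    o=least_squares(f,x0); return o.x,o.fun.round(1)
x0=[*ray("t",[400,200],50,mt)[:2],0]
print(x0)
for a in [(L,T,L,S),(L,T,[],[]),([],[],L,S)]: print(fit(*a,x0))
p=fit(L,T,L,S,x0)[0]
print("handle top",proj("t",planar(p,[[-125,55,125],[-125,-55,125],[-125,0,125]]),mt), "peg scene",proj("s",planar(p,[[-30,0,94],[-30,0,54]]),ms))
# measured handle ends
print(np.array([[190,413],[360,431]])/4.2+[335,140])
# rack
Lr=[[65,-37.5,10],[-65,-37.5,10],[-65,37.5,10]]
Tr=np.array([[395,185],[362,382],[250,367]])/5+[200,145]
Ls=[[-65,37.5,10],[65,37.5,10],[65,-37.5,10]]; Sr=np.array([[200,268],[308,410],[420,368]])/5+[320,145]
# scene corners: identify by projection
x1=[*ray("t",[265,200],10,mt)[:2],0]
print(x1,proj("s",planar(x1,[[65,37.5,10],[65,-37.5,10],[-65,37.5,10],[-65,-37.5,10]]),ms),Sr)
print(fit(Lr,Tr,[],[],x1))
E
```

```text
[np.float64(611.9432253676722), np.float64(-218.75331154733283), 0]
(array([ 6.11503148e+02, -2.13233224e+02, -1.35615502e-01]), array([-0.5, -0.7, -0.4, -0.9, -0.6, -0.7,  0.1, -0.2,  1.2, -0.2, -1.1,
       -0. ,  0.5, -1.7, -2.4, -0.9]))
(array([ 6.09602582e+02, -2.14189677e+02, -1.35975371e-01]), array([-0.2, -0.1,  0. , -0.3, -0.2, -0.1,  0.4,  0.5]))
(array([ 6.13247614e+02, -2.12812735e+02, -1.35850259e-01]), array([ 1.7,  0.2, -0.6,  0.5,  1. , -1.4, -2. , -0.6]))
handle top [[379.86263015 237.82070041]
 [418.50299559 242.02434181]
 [399.15306817 239.91928522]] peg scene [[238.55339588 237.29941903]
 [240.63700097 248.37036553]]
[[380.23809524 238.33333333]
 [420.71428571 242.61904762]]
[np.float64(629.6307461556513), np.float64(205.36517860856895), 0] [[405.01808396 215.61354328]
 [384.73023219 226.31151809]
 [375.60095963 190.92230779]
 [355.8623219  200.3400015 ]] [[360.  198.6]
 [381.6 227. ]
 [404.  218.6]]
(array([ 6.29736970e+02,  2.07280465e+02, -1.66705617e-01]), array([ 0.1, -0.2,  0.4,  0.2, -0.4, -0. ]))
```

```bash
cat >> h.py <<'E'
ST=np.array([610.3,-213.7,-0.136])
def stw(p): return planar(ST,[p])[0]
def rot(z,y):  # tool rotation from tool z, y dirs
    z=np.array(z,float);z/=np.linalg.norm(z);y=np.array(y,float);y-=z*(y@z);y/=np.linalg.norm(y)
    return np.c_[np.cross(y,z),y,z]
def rows(p0,R0,p1,R1,N):
    """equal rows repeated N times"""
    rv=R.from_matrix(R0.T@R1).as_rotvec()/N
    S=sum(R.from_rotvec(rv*k).as_matrix() for k in range(N))
    t=np.linalg.solve(S,R0.T@(np.array(p1)-p0))
    return t/10,np.degrees(rv)
def cur():
    s=arm.read_state(); return s["position"],R.from_quat(s["ee_rot"]).as_matrix()
def sim(p,Rm,t,a,N):
    out=[]
    for k in range(N):
        p=p+Rm@np.array(t)*10; Rm=Rm@R.from_rotvec(np.radians(a)).as_matrix(); out.append(p)
    return out,Rm
E
python3 - <<'E'
from h import *
mt,ms=eyes.camera_model("top"),eyes.camera_model("scene")
Tr=np.array([[395,185],[362,382],[250,367]])/5+[200,145]
Sr=np.array([[200,268],[308,410],[420,368]])/5+[320,145]
def f(p):
    h=p[3]
    A=planar(p,[[65,-37.5,h],[-65,-37.5,h],[-65,37.5,h]]);B=planar(p,[[-65,-37.5,h],[65,-37.5,h],[65,37.5,h]])
    return np.r_[proj("t",A,mt)-Tr,proj("s",B,ms)-Sr].ravel()
o=least_squares(f,[630,207,-.16,10]);print(o.x,o.fun.round(1))
p=o.x
M=planar(p,[[0,0,85]])[0]; ax=np.array([-np.cos(p[2])*.766,-np.sin(p[2])*.766,-.643])
print("cup mid",M)
for n,m,off in(("t",mt,[200,145]),("s",ms,[320,145])):
    print(n,((proj(n,[M,M-40*ax,M+40*ax],m)-off)*5).round())
s=arm.read_state();print(s["clock"])
p0,R0=cur()
R1=rot([0,0,-1],-np.r_[np.cos(ST[2]),np.sin(ST[2]),0])
h=stw([-125,0,125]);print(h)
t=h+[0,0,100]
print(rows(p0,R0,t,R1,10)); 
tt,a=rows(p0,R0,t,R1,10); print(np.round(sim(p0,R0,tt,a,10)[0]))
E
```

```text
[ 6.30717200e+02  2.08958617e+02 -1.66753323e-01  6.29892573e+00] [-0.3 -0.3  0.   0.  -0.7 -0.2 -1.1 -0.  -0.3 -0.1  0.4  0.3]
cup mid [630.71719966 208.9586173   85.        ]
t [[298. 257.]
 [298. 199.]
 [297. 312.]]
s [[318. 214.]
 [351. 211.]
 [286. 217.]]
0.8
[ 486.45421932 -196.75235689  125.        ]
(array([-5.34528516,  0.59887237,  0.06346841]), array([-3.84668564e-04, -3.30224067e-04, -6.58911970e+00]))
[[ 225. -579.  231.]
 [ 272. -553.  230.]
 [ 316. -521.  229.]
 [ 355. -485.  229.]
 [ 391. -444.  228.]
 [ 421. -400.  228.]
 [ 446. -352.  227.]
 [ 465. -302.  226.]
 [ 479. -250.  226.]
 [ 486. -197.  225.]]
```

Call:
{"op": "jog_arm", "data": {"rows": [[[-5.35,0.6,0.06],[0,0,-6.6],4],[[-5.35,0.6,0.06],[0,0,-6.6],4],[[-5.35,0.6,0.06],[0,0,-6.6],4],[[-5.35,0.6,0.06],[0,0,-6.6],4],[[-5.35,0.6,0.06],[0,0,-6.6],4],[[-5.35,0.6,0.06],[0,0,-6.6],4],[[-5.35,0.6,0.06],[0,0,-6.6],4],[[-5.35,0.6,0.06],[0,0,-6.6],4],[[-5.35,0.6,0.06],[0,0,-6.6],4],[[-5.35,0.6,0.06],[0,0,-6.6],4]]}}

```text
clock: 2.05
position: [486.9, -194.4, 225.4]
ee_rot: [-0.66, 0.752, -0.0, 0.0]
contact_force: [0.5, 1.0, -0.2]
gripper_width: 39.7
```

```bash
python3 - <<'E'
from h import *
p,Rm=cur();s=arm.read_state();print(s["clock"],s["joints"],p,Rm.round(3),s["gripper_width"])
save("wrist","pics/w1.png")
h=stw([-125,0,125]);print(proj("wrist",[h,stw([-125,55,125]),stw([-125,-55,125])]))
h[2]=106
print(rows(p,Rm,h,rot([0,0,-1],-np.r_[np.cos(ST[2]),np.sin(ST[2]),0]),5))
E
```

```text
2.05 [-7.00864955e-02  2.17846438e-01 -2.46981036e-01  1.40444917e-04
 -1.10536472e+00 -6.00579197e-02] [ 486.90773184 -194.41237938  225.38910569] [[-0.13  -0.992  0.001]
 [-0.992  0.13  -0.   ]
 [ 0.    -0.001 -1.   ]] 39.679875719684084
[[313.86244164 186.16227122]
 [313.19539104 243.97441659]
 [314.61696181 120.76928674]]
(array([0.04746135, 0.00368532, 2.38778349]), array([-0.00699962, -0.00099981,  0.06782193]))
```

View pics/w1.png

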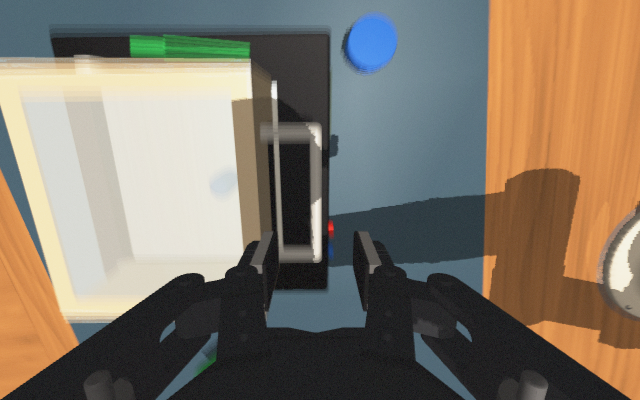

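The wrist view shows the bar at column ~316, rows 130–250, against my prediction of 314, rows 121–244. That matches, so I descend and grip.

Call:
{"op": "jog_arm", "data": {"rows": [[[0,0,2.4],[0,0,0],4],[[0.2,0,2.4],[0,0,0],4],[[0,0,2.4],[0,0,0],4],[[0,0,2.4],[0,0,0],4],[[0,0,2.3],[0,0,0],4],[[0,0,0],[0,0,0],4],[[0,0,0],[0,0,0],0],[[0,0,0],[0,0,0],0],[[0,0,0],[0,0,0],0],[[0,0,0],[0,0,0],0]]}}

```text
clock: 3.35
position: [486.6, -198.2, 106.6]
ee_rot: [-0.658, 0.753, -0.0, 0.0]
contact_force: [2.1, -0.6, -0.4]
gripper_width: 8.0
```

```bash
python3 - <<'E'
from h import *
p,Rm=cur();s=arm.read_state();print(s["clock"],s["joints"],p,s["gripper_width"],s["contact_force"])
# arc rows
import math
def hp(th):
    a=math.atan2(75,225)+th; return stw([100-237.17*math.cos(a),0,50+237.17*math.sin(a)])
off=p-hp(0); print(off)
prev=p
for th in np.linspace(0,1.45,13)[1:]:
    q=hp(th)+off; print(round(th,3),q.round(),(Rm.T@(q-prev)/10).round(2)); prev=q
E
```

```text
3.35 [-7.77229622e-02  3.46196062e-01 -4.04586837e-01  2.30510308e-04
 -8.18788388e-01 -5.64255221e-02] [ 486.55160662 -198.22671068  106.55503469] 8.023807828321809 [ 2.12706858 -0.55976056 -0.370766  ]
[  0.09661232  -1.47424774 -18.44470457]
0.121 [ 497. -200.  133.] [ 0.   -1.07 -2.66]
0.242 [ 511. -202.  158.] [ 0.   -1.38 -2.51]
0.362 [ 527. -204.  181.] [ 0.   -1.68 -2.32]
0.483 [ 547. -206.  203.] [ 0.   -1.94 -2.1 ]
0.604 [ 568. -209.  221.] [ 0.   -2.18 -1.85]
0.725 [ 592. -213.  237.] [ 0.   -2.39 -1.58]
0.846 [ 617. -216.  250.] [ 0.01 -2.56 -1.28]
0.967 [ 644. -220.  259.] [ 0.01 -2.7  -0.96]
1.088 [ 672. -224.  266.] [ 0.01 -2.79 -0.63]
1.208 [ 700. -227.  269.] [ 0.01 -2.85 -0.29]
1.329 [ 728. -231.  268.] [ 0.01 -2.86  0.06]
1.45 [ 756. -235.  264.] [ 0.01 -2.84  0.4 ]
```

Call:
{"op": "jog_arm", "data": {"rows": [[[0,-0.5,-1.35],[0,0,0],0],[[0,-0.57,-1.31],[0,0,0],0],[[0,-0.65,-1.28],[0,0,0],0],[[0,-0.73,-1.23],[0,0,0],0]]}}

```text
clock: 3.85
position: [510.3, -201.4, 158.4]
ee_rot: [-0.658, 0.753, 0.001, -0.0]
contact_force: [3.1, -2.6, -7.3]
gripper_width: 8.0
```

```bash
python3 - <<'E'
from h import *
p,Rm=cur();s=arm.read_state();print(s["clock"],p,s["gripper_width"],s["contact_force"])
save("scene","pics/s2.png",(130,140,330,340),3)
E
```

```text
3.85 [ 510.30316302 -201.40145589  158.38517204] 7.998544652903854 [ 3.09004272 -2.6271035  -7.26964787]
```

View pics/s2.png

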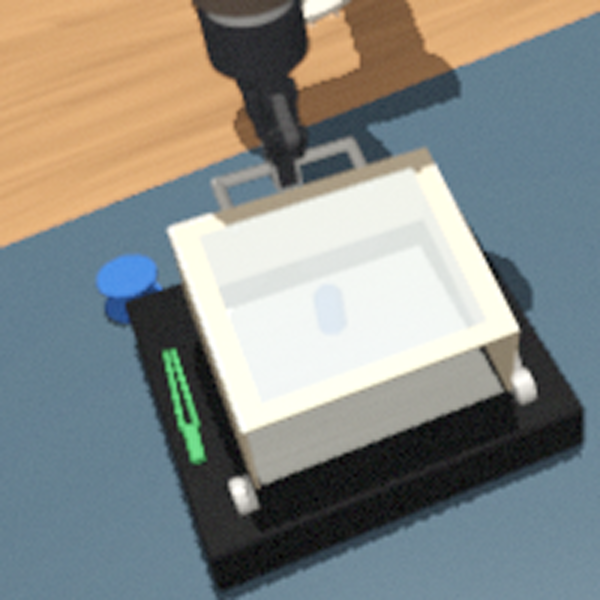

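The hood is rising, with the bar at (285,170) in the crop held between the pads. I continue along the arc.

Call:
{"op": "jog_arm", "data": {"rows": [[[0,-0.81,-1.19],[0,0,0],0],[[0,-0.87,-1.13],[0,0,0],0],[[0,-0.95,-1.08],[0,0,0],0],[[0,-1.0,-1.02],[0,0,0],0],[[0,-1.07,-0.96],[0,0,0],0],[[0,-1.12,-0.89],[0,0,0],0],[[0,-1.18,-0.82],[0,0,0],0],[[0,-1.21,-0.76],[0,0,0],0],[[0,-1.27,-0.68],[0,0,0],0],[[0,-1.29,-0.6],[0,0,0],0]]}}

```text
clock: 5.15
position: [616.8, -215.9, 253.1]
ee_rot: [-0.658, 0.753, -0.0, -0.0]
contact_force: [-4.4, 1.5, 3.9]
gripper_width: 7.4
```

Call:
{"op": "jog_arm", "data": {"rows": [[[0,-1.34,-0.52],[0,0,0],0],[[0,-1.37,-0.44],[0,0,0],0],[[0,-1.39,-0.36],[0,0,0],0],[[0,-1.41,-0.27],[0,0,0],0],[[0,-1.42,-0.19],[0,0,0],0],[[0,-1.43,-0.1],[0,0,0],0]]}}

```text
clock: 5.9
position: [701.2, -227.3, 272.0]
ee_rot: [-0.658, 0.753, -0.002, 0.001]
contact_force: [1.0, 0.8, 2.5]
gripper_width: 7.2
```

```bash
python3 - <<'E'
from h import *
p,Rm=cur();s=arm.read_state();print(s["clock"],s["joints"],p,s["gripper_width"],s["contact_force"])
save("scene","pics/s3.png",(130,140,330,340),3)
E
```

```text
5.9 [-0.09434872  0.56372541  0.40036753  0.00146828 -1.40271994 -0.03938913] [ 701.1803585  -227.29906208  272.03005423] 7.199252497620898 [1.0157612  0.77872251 2.49429325]
```

View pics/s3.png

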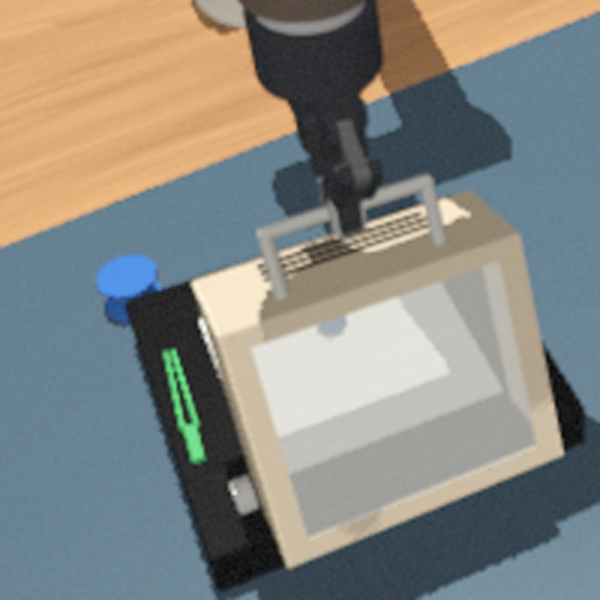

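Call:
{"op": "jog_arm", "data": {"rows": [[[0,-1.43,0],[0,0,0],0],[[0,-1.43,0.08],[0,0,0],0],[[0,-1.42,0.16],[0,0,0],0],[[0,-1.4,0.25],[0,0,0],0],[[0,0,0],[0,0,0],0],[[0,0,0],[0,0,0],5],[[0,0,0],[0,0,0],5],[[0,0,0],[0,0,0],5],[[0,0,0],[0,0,0],5]]}}

```text
clock: 7.08
position: [755.8, -234.5, 263.3]
ee_rot: [-0.658, 0.753, 0.0, -0.0]
contact_force: [-0.1, 0.5, 0.7]
gripper_width: 50.2
```

```bash
python3 - <<'E'
from h import *
p,Rm=cur();s=arm.read_state();print(s["clock"],s["joints"],p,s["gripper_width"],s["contact_force"])
save("scene","pics/s4.png",(130,140,330,340),3)
E
```

```text
7.075 [-9.75413719e-02  6.80015216e-01  5.87865871e-01 -2.08505109e-05
 -1.47920401e+00 -3.65109545e-02] [ 755.81019107 -234.51447222  263.32854445] 50.17081052814431 [-0.1293457   0.5210472   0.70545599]
```

View pics/s4.png

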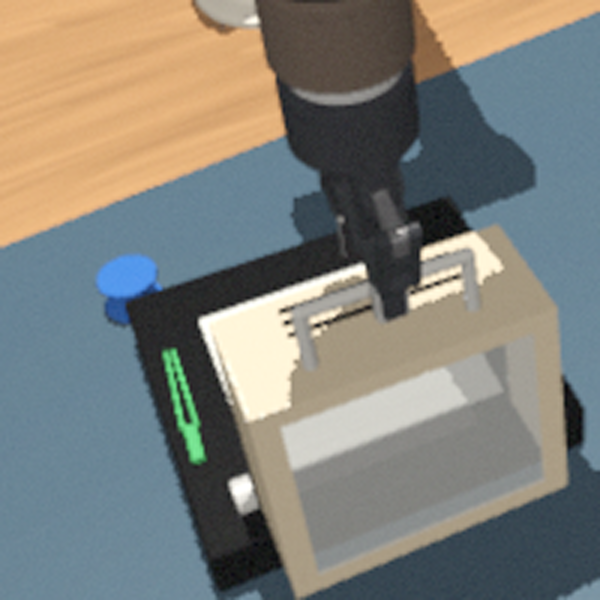

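Call:
{"op": "jog_arm", "data": {"rows": [[[0,0,-2],[0,0,0],5],[[0,0,-2.5],[0,0,0],5],[[0,0,-2.5],[0,0,0],5],[[0,0,-2],[0,0,0],5]]}}

```text
clock: 7.62
position: [756.0, -234.6, 354.7]
ee_rot: [-0.658, 0.753, -0.0, 0.0]
contact_force: [0.2, 0.5, 0.0]
gripper_width: 50.1
```

```bash
python3 - <<'E'
from h import *
p,Rm=cur();s=arm.read_state();print(s["clock"],s["joints"],p,s["gripper_width"],s["contact_force"])
m=eyes.camera_model("wrist");C=cv2.Rodrigues(m["rvec"])[0];c=-C.T@np.ravel(m["tvec"])
print("cam in tool",Rm.T@(c-p), (Rm.T@C.T).round(3))
RK=[630.7,209,-.1667]
f=np.r_[np.cos(RK[2]),np.sin(RK[2]),0]; l=np.cross([0,0,1],f)
M=np.array([630.7,209,85.])
tl=np.radians(15)
for sg in(-1,1):
    Rd=rot(np.sin(tl)*f-np.cos(tl)*np.array([0,0,1]),sg*l)
    G=M-Rd[:,2]*(-19)  # TCP
    pre=G-Rd[:,2]*110
    print(sg,G,pre)
    for N in(10,14):
        t,a=rows(p,Rm,pre,Rd,N);print(N,t.round(2),a.round(2))
    q,Q=sim(p,Rm,t,a,14);print(np.round(q))
E
```

```text
7.625 [-9.75755049e-02  6.83253775e-01  8.10934723e-01  1.80861415e-04
 -1.69748818e+00 -3.65330886e-02] [ 756.02891156 -234.62233779  354.73117787] 50.136685697622816 [0.19718779 0.49764009 0.02702367]
cam in tool [  70.91532862    1.16025211 -142.29426355] [[-0.    -0.96  -0.279]
 [ 1.    -0.     0.   ]
 [-0.    -0.279  0.96 ]]
-1 [635.54939314 208.18403386  66.6474093 ] [607.47395915 212.90804836 172.89925019]
10 [-5.25 -1.09  1.25] [ 1.15  1.19 -8.76]
14 [-3.74 -0.86  0.89] [ 0.82  0.85 -6.26]
[[ 770. -199.  346.]
 [ 779. -162.  337.]
 [ 785. -124.  327.]
 [ 787.  -86.  316.]
 [ 784.  -48.  305.]
 [ 778.  -11.  293.]
 [ 768.   25.  281.]
 [ 754.   59.  268.]
 [ 737.   92.  254.]
 [ 716.  122.  239.]
 [ 693.  149.  224.]
 [ 666.  174.  207.]
 [ 638.  195.  190.]
 [ 607.  213.  173.]]
1 [635.54939314 208.18403386  66.6474093 ] [607.47395915 212.90804836 172.89925019]
10 [-1.82  4.98  1.87] [ 1.2  -1.16  9.13]
14 [-1.22  3.59  1.33] [ 0.85 -0.83  6.52]
[[ 722. -218.  341.]
 [ 690. -197.  328.]
 [ 662. -173.  314.]
 [ 636. -145.  300.]
 [ 614. -114.  286.]
 [ 596.  -81.  272.]
 [ 582.  -46.  258.]
 [ 572.  -10.  245.]
 [ 567.   28.  231.]
 [ 566.   66.  218.]
 [ 570.  104.  206.]
 [ 578.  141.  194.]
 [ 591.  178.  183.]
 [ 607.  213.  173.]]
```

Call:
{"op": "jog_arm", "data": {"rows": [[[-3.74,-0.86,0.7],[0.82,0.85,-6.26],5],[[-3.74,-0.86,0.89],[0.82,0.85,-6.26],5],[[-3.74,-0.86,0.89],[0.82,0.85,-6.26],5],[[-3.74,-0.86,0.89],[0.82,0.85,-6.26],5],[[-3.74,-0.86,0.89],[0.82,0.85,-6.26],8.5],[[-3.74,-0.86,0.89],[0.82,0.85,-6.26],8.5],[[-3.74,-0.86,0.89],[0.82,0.85,-6.26],8.5],[[-3.74,-0.86,0.89],[0.82,0.85,-6.26],8.5],[[-3.74,-0.86,0.89],[0.82,0.85,-6.26],8.5],[[-3.74,-0.86,0.89],[0.82,0.85,-6.26],8.5]]}}

```text
clock: 8.88
position: [715.5, 123.1, 238.9]
ee_rot: [0.95, -0.296, 0.098, 0.008]
contact_force: [0.0, -0.3, 0.6]
gripper_width: 84.8
```

Call:
{"op": "jog_arm", "data": {"rows": [[[-3.74,-0.86,0.89],[0.82,0.85,-6.26],8.5],[[-3.74,-0.86,0.89],[0.82,0.85,-6.26],8.5],[[-3.74,-0.86,0.89],[0.82,0.85,-6.26],8.5],[[-3.74,-0.86,0.89],[0.82,0.85,-6.26],8.5],[[0,0,0],[0,0,0],8.5],[[0,0,0],[0,0,0],8.5]]}}

```text
clock: 9.62
position: [608.2, 213.4, 174.0]
ee_rot: [0.988, -0.082, 0.13, 0.011]
contact_force: [1.1, -0.1, 1.2]
gripper_width: 84.8
```

```bash
python3 - <<'E'
from h import *
p,Rm=cur();s=arm.read_state();print(s["clock"],s["joints"],p,s["gripper_width"],s["contact_force"])
save("wrist","pics/w5.png")
RK=[630.7,209,-.1667]
f=np.r_[np.cos(RK[2]),np.sin(RK[2]),0]; l=np.cross([0,0,1],f)
M=np.array([630.7,209,85.]); ax=-.766*f-.643*np.array([0,0,1])
print(proj("wrist",[M,M-40*ax,M-40*ax+30*l,M-40*ax-30*l,M+40*ax+30*l,M+40*ax-30*l]).round())
tl=np.radians(15)
Rd=rot(np.sin(tl)*f-np.cos(tl)*np.array([0,0,1]),-l)
print(rows(p,Rm,M+19*Rd[:,2],Rd,1))
save("scene","pics/s5.png")
save("top","pics/t5.png")
E
```

```text
9.625 [ 0.66991259  0.36066059 -0.31340431  0.28929106 -0.73907016  0.53574594] [608.23045395 213.42043124 174.00194836] 84.82697354491202 [ 1.08799337 -0.06749338  1.22801472]
[[316. 197.]
 [316. 157.]
 [276. 157.]
 [356. 157.]
 [284. 229.]
 [348. 229.]]
(array([-0.10086452,  0.0717372 , 11.08927832]), array([-0.0450335 , -0.04358978,  0.03515479]))
```

View pics/w5.png

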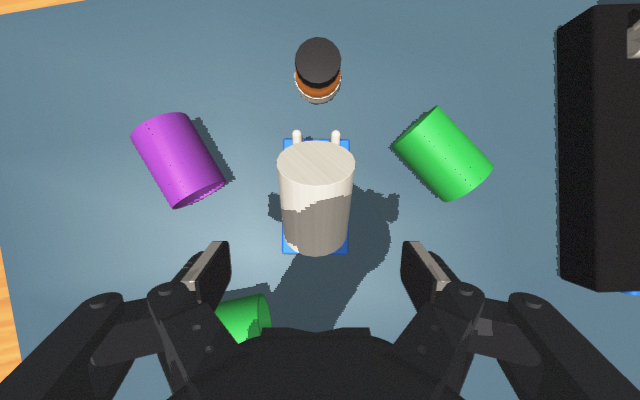

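View pics/s5.png

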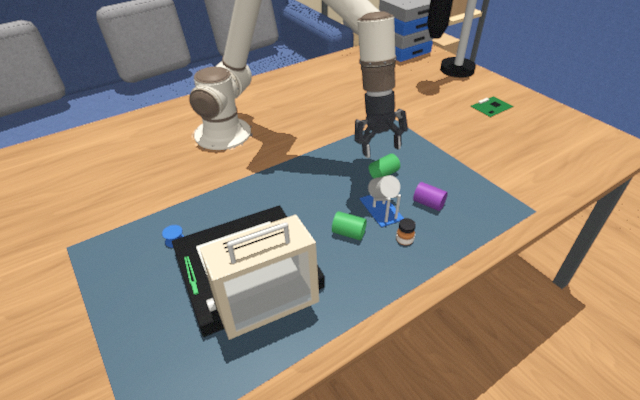

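View pics/t5.png

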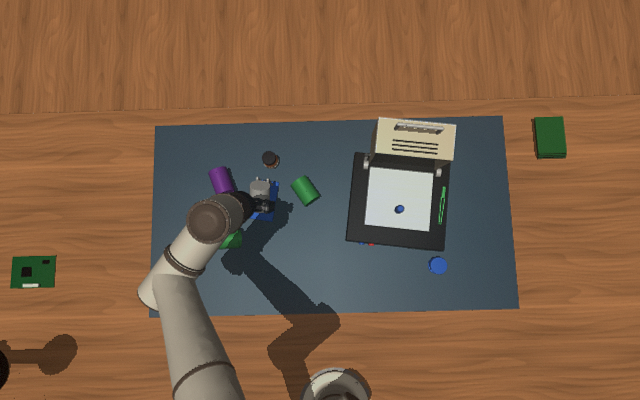

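Call:
{"op": "jog_arm", "data": {"rows": [[[-0.2,0.05,2],[0,0,0],8.5],[[-0.2,0,2],[0,0,0],8.5],[[0,0,2],[0,0,0],8.5],[[0,0,2],[0,0,0],8.5],[[0,0,1.5],[0,0,0],8.5],[[0,0,1.5],[0,0,0],8.5],[[0,0,0],[0,0,0],8.5],[[0,0,0],[0,0,0],8.5]]}}

```text
clock: 10.78
position: [632.0, 208.6, 66.2]
ee_rot: [0.988, -0.082, 0.13, 0.011]
contact_force: [-0.1, 0.0, -0.6]
gripper_width: 85.0
```

```bash
python3 - <<'E'
from h import *
p,Rm=cur();s=arm.read_state();print(s["clock"],s["joints"],p,s["gripper_width"],s["contact_force"])
save("wrist","pics/w6.png")
save("scene","pics/s6.png",(320,130,460,250),5)
RK=[630.7,209,-.1667]
f=np.r_[np.cos(RK[2]),np.sin(RK[2]),0]
print("grasp pt minus mid in tool",Rm.T@(p-19*Rm[:,2]-np.array([630.7,209,85.])+3*f))
E
```

```text
10.775 [ 0.62738572  0.51152143 -0.41370374  0.40015345 -0.49321989  0.43837901] [631.97226608 208.6334413   66.17947   ] 84.95270071337548 [-0.12577197  0.02260678 -0.60073745]
grasp pt minus mid in tool [-0.70378564  0.15485554  0.29608237]
```

View pics/w6.png

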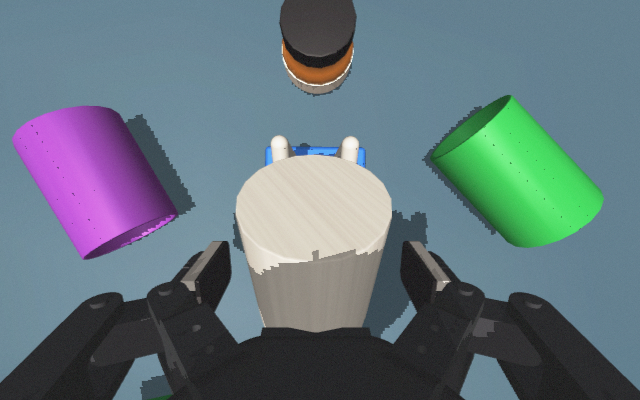

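View pics/s6.png

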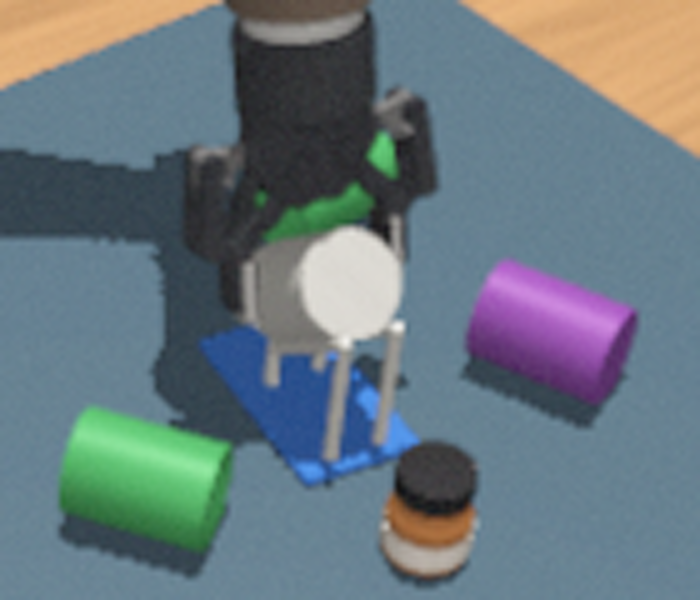

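```bash
cat > kin.py <<'E'
from h import *
D=[([-1.02741447,.385543457,.00657003698,-.000508,-1.19397803,-.258572532],[175.438,-599.242,230.206],[-.14183,.98989,.00108,-.0002]),
([-7.00864955e-02,2.17846438e-01,-2.46981036e-01,1.4e-4,-1.10536472,-6.00579e-02],[486.908,-194.412,225.389],None),
([-7.77229622e-02,3.46196062e-01,-4.04586837e-01,2.3e-4,-8.18788388e-01,-5.64255e-02],[486.552,-198.227,106.555],None),
([-.09434872,.56372541,.40036753,.00146828,-1.40271994,-.03938913],[701.18,-227.299,272.03],None),
([-9.75413719e-02,.680015216,.587865871,0,-1.479204,-.03651],[755.81,-234.514,263.329],None),
([-9.75755e-02,.683253775,.810934723,.00018,-1.69748818,-.03653],[756.029,-234.622,354.731],None),
([.66991259,.36066059,-.31340431,.28929106,-.73907016,.53574594],[608.230,213.420,174.002],[.988,-.082,.130,.011]),
([.62738572,.51152143,-.41370374,.40015345,-.49321989,.43837901],[631.972,208.633,66.179],[.988,-.082,.130,.011])]
def rx(a):return R.from_euler("x",a).as_matrix()
def ry(a):return R.from_euler("y",a).as_matrix()
def rz(a):return R.from_euler("z",a).as_matrix()
def fk(j,q,s4=1,s6=-1):
    u0,lat,h,a,e,L,Lt=q
    A=rz(j[0]);p=A@[u0,lat,h]
    A=A@ry(j[1]);p=p+A@[0,0,a]
    A=A@ry(-j[2]);p=p+A@[L,0,e]
    A=A@rx(s4*j[3])@ry(-j[4]);p=p+A@[Lt,0,0]
    return p,A@rx(s6*j[5])
def fitk(s4):
    f=lambda q:np.concatenate([fk(j,q,s4)[0]-x for j,x,_ in D])
    return least_squares(f,[0,-160,400,350,30,350,250])
if __name__=="__main__":
    for s4 in(1,-1):
        o=fitk(s4);print(s4,o.x.round(1),np.abs(o.fun).max(),o.fun.round(1)[-6:])
        for k in(0,6,7):
            A=fk(D[k][0],o.x,s4,1)[1];B=R.from_quat(D[k][2]).as_matrix()
            print((A.T@B).round(2).tolist(),(fk(D[k][0],o.x,s4,-1)[1].T@B).round(2).tolist())
E
python3 kin.py
```

```text
1 [  26.2 -171.9 -262.   629.7   71.4  352.9    8.6] 55.56305468457401 [-55.6   7.2 -19.5 -41.9   8.9 -26.3]
[[0.0, -0.0, 1.0], [-0.87, 0.49, 0.0], [-0.49, -0.87, 0.0]] [[0.0, -0.0, 1.0], [-1.0, 0.0, 0.0], [-0.0, -1.0, -0.0]]
[[-0.27, -0.26, 0.93], [-0.03, -0.96, -0.28], [0.96, -0.1, 0.26]] [[-0.27, -0.26, 0.93], [-0.86, -0.37, -0.36], [0.44, -0.89, -0.12]]
[[-0.25, -0.26, 0.93], [0.05, -0.97, -0.25], [0.97, -0.02, 0.26]] [[-0.25, -0.26, 0.93], [-0.71, -0.61, -0.36], [0.66, -0.75, -0.03]]
-1 [  30.5 -155.2  174.8  578.3   15.6  381.6  343.8] 22.795924471498807 [  1.4 -12.8 -16.1  -3.3 -22.8 -14.5]
[[0.0, 0.0, 1.0], [-0.87, 0.49, -0.0], [-0.49, -0.87, 0.0]] [[0.0, 0.0, 1.0], [-1.0, 0.0, 0.0], [-0.0, -1.0, 0.0]]
[[0.0, -0.0, 1.0], [-0.48, -0.88, -0.0], [0.88, -0.48, -0.0]] [[0.0, -0.0, 1.0], [-1.0, -0.0, 0.0], [0.0, -1.0, -0.0]]
[[0.0, -0.0, 1.0], [-0.64, -0.77, -0.0], [0.77, -0.64, -0.0]] [[0.0, -0.0, 1.0], [-1.0, -0.0, 0.0], [0.0, -1.0, -0.0]]
```

```bash
cat >> kin.py <<'E'
def fk2(j,q):
    bx,by,lat,u0,h,a,e,L,w1,w2,Lt=q
    A=rz(j[0]);p=np.array([bx,by,0])+A@[u0,lat,h]
    A=A@ry(j[1]);p=p+A@[0,0,a]
    A=A@ry(-j[2]);p=p+A@[L,0,e]
    A=A@rx(-j[3]);p=p+A@[0,w1,0]
    A=A@ry(-j[4]);p=p+A@[Lt,0,w2]
    return p,A@rx(-j[5])@np.array([[0,0,1],[-1,0,0],[0,-1,0]])
def fit2(mask):
    x0=np.array([0,0,-160,0,400,450,30,350,0,0,250.]);m=np.array(mask,bool)
    z=np.where(m,x0,0)
    def f(v):
        q=z.copy();q[m]=v
        return np.concatenate([fk2(j,q)[0]-x for j,x,_ in D])
    o=least_squares(f,x0[m]);q=z.copy();q[m]=o.x
    return q,np.abs(o.fun).max()
if __name__=="__main__":
    np.set_printoptions(suppress=True)
    for m in ([0,0,1,1,1,1,1,1,1,0,1],[0,0,1,1,1,1,1,1,1,1,1],[0,0,1,1,1,1,1,1,0,1,1],[1,1,1,1,1,1,1,1,0,0,1],[0,0,0,1,1,1,1,1,1,0,1]):
        q,r=fit2(m);print(q.round(1),round(r,2))
E
python3 kin.py | tail -5
```

```text
520.4] 13.82
[ -20.3    8.7 -160.8   53.4  243.2  564.8   -0.9  388.1    0.     0.
  383.9] 18.64
[   0.     0.     0.     0.   160.6  564.9   -0.   421.8 -159.8    0.
  297.7] 0.01
```

```bash
cat >> kin.py <<'E'
Q=np.array([0,0,0,0,160.6,564.9,0,421.8,-159.8,0,297.7])
LO=np.array([-3.14,-1.21,-1.07,-3.16,-2.99,-3.1]);HI=np.array([3.14,2.06,1.41,2.05,-.16,3.1])
def ik(p,Rm,j0):
    def f(j):
        x,A=fk2(j,Q); return np.r_[(x-p)/100,R.from_matrix(A@Rm.T).as_rotvec()]
    return least_squares(f,np.clip(j0,LO+.01,HI-.01),bounds=(LO,HI))
if __name__=="__main__":
    print(Q)
    P=stw([-30,0,0])
    for rk in (15,10,5,0,20):
        b=np.radians(40-rk)
        for az in (-7.8,-20,5):
            f=np.r_[np.cos(np.radians(az)),np.sin(np.radians(az)),0];l=np.cross([0,0,1],f)
            Rd=rot(f*np.cos(b)-np.array([0,0,1])*np.sin(b),-l)
            for z in(94,160):
                g=P+[0,0,z]; best=min((ik(g+19*Rd[:,2],Rd,j0) for j0 in ([0,.5,-.4,.3,-.5,.5],[0,.5,-.4,-.3,-.5,1.5],[0,.5,-.4,-3,-.5,-1])),key=lambda o:o.cost)
                print(rk,az,z,best.x.round(2),round(best.cost,4))
E
python3 kin.py | tail -30
```

```text
15 -7.8 94 [-0.78  0.54 -0.6  -2.3  -0.81 -1.92] 0.0
15 -7.8 160 [-0.72  0.36 -0.52 -2.13 -0.63 -2.21] 0.0
15 -20 94 [-0.75  0.56 -0.76 -2.68 -0.91 -1.69] 0.0
15 -20 160 [-0.72  0.37 -0.68 -2.58 -0.67 -1.87] 0.0
15 5 94 [-0.76  0.54 -0.45 -1.95 -0.82 -2.17] 0.0
15 5 160 [-0.7   0.38 -0.4  -1.8  -0.72 -2.44] 0.0
10 -7.8 94 [-0.73  0.48 -0.54 -2.2  -0.64 -2.08] 0.0
10 -7.8 160 [-0.63  0.32 -0.44 -1.94 -0.46 -2.47] 0.0
10 -20 94 [-0.73  0.5  -0.71 -2.64 -0.72 -1.77] 0.0
10 -20 160 [-0.68  0.32 -0.6  -2.46 -0.47 -2.03] 0.0
10 5 94 [-0.7   0.49 -0.41 -1.84 -0.69 -2.34] 0.0
10 5 160 [-0.62  0.34 -0.35 -1.64 -0.6  -2.65] 0.0
5 -7.8 94 [-0.65  0.44 -0.46 -2.03 -0.46 -2.32] 0.0
5 -7.8 160 [-0.48  0.28 -0.37 -1.61 -0.28 -2.89] 0.0
5 -20 94 [-0.69  0.45 -0.63 -2.55 -0.52 -1.89] 0.0
5 -20 160 [-0.57  0.28 -0.45 -2.14 -0.21 -2.44] 0.0
5 5 94 [-0.62  0.45 -0.36 -1.68 -0.56 -2.56] 0.0
5 5 160 [-0.53  0.32 -0.32 -1.44 -0.5  -2.91] 0.0
0 -7.8 94 [-0.51  0.4  -0.38 -1.71 -0.29 -2.75] 0.0
0 -7.8 160 [-0.31  0.27 -0.36 -1.17 -0.16  2.84] 0.0001
0 -20 94 [-0.62  0.41 -0.51 -2.33 -0.29 -2.18] 0.0
0 -20 160 [-0.54  0.28 -0.44 -2.13 -0.16 -2.46] 0.0025
0 5 94 [-0.52  0.42 -0.33 -1.47 -0.45 -2.84] 0.0
0 5 160 [-0.42  0.3  -0.31 -1.19 -0.41  3.07] 0.0
20 -7.8 94 [-0.81  0.61 -0.64 -2.36 -0.98 -1.81] 0.0
20 -7.8 160 [-0.77  0.42 -0.58 -2.25 -0.8  -2.04] 0.0
20 -20 94 [-0.76  0.63 -0.8  -2.7  -1.1  -1.63] 0.0
20 -20 160 [-0.75  0.43 -0.75 -2.64 -0.86 -1.77] 0.0
20 5 94 [-0.81  0.59 -0.48 -2.02 -0.95 -2.04] 0.0
20 5 160 [-0.76  0.43 -0.44 -1.91 -0.85 -2.27] 0.0
```

```bash
cat > scan.py <<'E'
from kin import *
P=stw([-30,0,0])
jc=np.array(D[-1][0])
for rk in (15,0,-10):
    b=np.radians(40-rk)
    for az in range(-70,100,10):
        f=np.r_[np.cos(np.radians(az)),np.sin(np.radians(az)),0];l=np.cross([0,0,1],f)
        Rd=rot(f*np.cos(b)-np.array([0,0,1])*np.sin(b),-l)
        line=[]
        for z in(94,160):
            g=P+[0,0,z]; sols=[ik(g+19*Rd[:,2],Rd,[j1,.4,-.4,j4,-.5,j6]) for j1 in(-.3,.2) for j4 in(0,.6,1.5) for j6 in(0,1.5,-1.5)]
            ok=[o.x for o in sols if o.cost<1e-6 and o.x[3]>-1.2]
            if ok: line.append(min(ok,key=lambda x:abs(x-jc).sum()).round(2))
            else: line.append(None)
        print(rk,az,line)
E
python3 scan.py | grep -v "None, None"
```

```text
15 -70 [array([-0.07,  0.61, -0.91,  1.96, -1.11, -1.52]), array([-0.04,  0.48, -0.9 ,  1.86, -1.07, -1.36])]
15 60 [array([-0.65,  0.72,  0.07, -1.15, -1.4 , -2.5 ]), array([-0.65,  0.63,  0.09, -1.13, -1.45, -2.6 ])]
15 70 [array([-0.62,  0.77,  0.17, -1.06, -1.53, -2.49]), array([-0.62,  0.68,  0.19, -1.06, -1.58, -2.59])]
15 80 [array([-0.58,  0.82,  0.26, -0.99, -1.65, -2.47]), array([-0.58,  0.73,  0.29, -1.  , -1.71, -2.56])]
15 90 [array([-0.54,  0.86,  0.35, -0.92, -1.77, -2.44]), array([-0.54,  0.78,  0.38, -0.93, -1.84, -2.53])]
0 -70 [array([-0.11,  0.5 , -0.87,  1.86, -0.8 , -1.32]), array([-0.04,  0.39, -0.84,  1.66, -0.79, -1.12])]
0 -60 [None, array([-0.19,  0.35, -0.89,  2.  , -0.69, -1.17])]
0 0 [None, array([-0.37,  0.28, -0.33, -1.18, -0.31,  2.98])]
0 20 [None, array([-0.5 ,  0.35, -0.23, -1.14, -0.68, -3.04])]
0 30 [array([-0.56,  0.5 , -0.19, -1.19, -0.81, -2.79]), array([-0.53,  0.4 , -0.16, -1.09, -0.85, -2.96])]
0 40 [array([-0.56,  0.54, -0.12, -1.11, -0.95, -2.75]), array([-0.54,  0.44, -0.09, -1.04, -1.  , -2.89])]
0 50 [array([-0.56,  0.59, -0.04, -1.03,
[... 1075 characters left out ...]
.47, -0.18, -0.94, -0.71, -3.09]), array([-0.4 ,  0.37, -0.16, -0.83, -0.77,  3.04])]
-10 40 [array([-0.45,  0.5 , -0.12, -0.9 , -0.85, -2.98]), None]
-10 50 [array([-0.46,  0.54, -0.06, -0.85, -0.98, -2.88]), array([-0.45,  0.45, -0.02, -0.8 , -1.06, -3.  ])]
-10 60 [array([-0.46,  0.58,  0.01, -0.8 , -1.1 , -2.79]), array([-0.45,  0.5 ,  0.05, -0.76, -1.18, -2.89])]
-10 70 [array([-0.45,  0.62,  0.07, -0.75, -1.22, -2.7 ]), array([-0.44,  0.54,  0.11, -0.73, -1.3 , -2.79])]
-10 80 [array([-0.43,  0.66,  0.14, -0.7 , -1.33, -2.61]), array([-0.43,  0.58,  0.18, -0.68, -1.42, -2.69])]
-10 90 [array([-0.41,  0.7 ,  0.2 , -0.64, -1.42, -2.52]), array([-0.4 ,  0.63,  0.24, -0.63, -1.52, -2.59])]
```

```bash
cat > scan2.py <<'E'
from kin import *
mt=eyes.camera_model("top")
print("reel",ray("t",[438,265],35,mt),"jar",ray("t",[270,159],60,mt))
P=stw([-30,0,0]);Z=np.array([0,0,1])
RKf=np.r_[np.cos(-.1667),np.sin(-.1667),0]; M=np.array([630.7,209,85.])-3*RKf
for rk in (10,15):
    tl=np.radians(rk);Rr=rot(np.sin(tl)*RKf-np.cos(tl)*Z,np.cross(Z,RKf))
    for h in(0,110):
        o=ik(M+(19-h)*Rr[:,2],Rr,[.62,.5,-.4,.4,-.5,-2.7]);print("rack",rk,h,o.x.round(3),o.cost)
    b=np.radians(40-rk)
    for az in range(0,60,10):
        f=np.r_[np.cos(np.radians(az)),np.sin(np.radians(az)),0];l=np.cross([0,0,1],f)
        Rd=rot(f*np.cos(b)-np.array([0,0,1])*np.sin(b),l)
        for z in(94,160):
            g=P+[0,0,z]; sols=[ik(g+19*Rd[:,2],Rd,[-.5,.4,-.4,j4,-.5,.5]) for j4 in(-.5,-1.5)]
            print(rk,az,z,[o.x.round(2) for o in sols if o.cost<1e-6])
E
python3 scan2.py
```

```text
reel [ 410.60504978 -326.75756181   35.        ] jar [751.15531884 180.30101567  60.        ]
rack 10 0 [ 0.614  0.536 -0.287  0.208 -0.633 -2.512] 1.9324152505562406e-19
rack 10 110 [ 0.639  0.396 -0.198  0.166 -0.863 -2.477] 2.679794429662728e-26
10 0 94 [array([-0.71,  0.48, -0.45, -1.96, -0.66,  0.89]), array([-0.71,  0.48, -0.45, -1.96, -0.66,  0.89])]
10 0 160 [array([-0.62,  0.33, -0.39, -1.74, -0.54,  0.54]), array([-0.62,  0.33, -0.39, -1.74, -0.54,  0.54])]
10 10 94 [array([-0.69,  0.5 , -0.36, -1.72, -0.73,  0.74]), array([-0.69,  0.5 , -0.36, -1.72, -0.73,  0.74])]
10 10 160 [array([-0.63,  0.36, -0.32, -1.56, -0.67,  0.46]), array([-0.63,  0.36, -0.32, -1.56, -0.67,  0.46])]
10 20 94 [array([-0.68,  0.53, -0.28, -1.54, -0.84,  0.65]), array([-0.68,  0.53, -0.28, -1.54, -0.84,  0.65])]
10 20 160 [array([-0.64,  0.4 , -0.25, -1.42, -0.82,  0.43]), array([-0.64,  0.4 , -0.25, -1.42, -0.82,  0.43])]
10 30 94 [array([-0.67,  0.56, -0.2 , -1.4 , -0.96,  0.61]), array([-0.67,  0.56, -0.2 , -1.4 , -0.96,  0.61])]
10 30 160 [array([-0.65,  0.44, -0.18, -1.31, -0.97,  0.43]), arra
[... 1300 characters left out ...]
8, -1.54, -0.9 ,  0.58])]
15 30 94 [array([-0.72,  0.6 , -0.21, -1.48, -1.04,  0.71]), array([-0.72,  0.6 , -0.21, -1.48, -1.04,  0.71])]
15 30 160 [array([-0.7 ,  0.48, -0.19, -1.41, -1.04,  0.54]), array([-0.7 ,  0.48, -0.19, -1.41, -1.04,  0.54])]
15 40 94 [array([-0.7 ,  0.64, -0.12, -1.35, -1.16,  0.67]), array([-0.7 ,  0.64, -0.12, -1.35, -1.16,  0.67])]
15 40 160 [array([-0.69,  0.52, -0.1 , -1.3 , -1.18,  0.53]), array([-0.69,  0.52, -0.1 , -1.3 , -1.18,  0.53])]
15 50 94 [array([-0.68,  0.68, -0.02, -1.24, -1.28,  0.65]), array([-0.68,  0.68, -0.02, -1.24, -1.28,  0.65])]
15 50 160 [array([-0.67,  0.58, -0.  , -1.21, -1.32,  0.53]), array([-0.67,  0.58, -0.  , -1.21, -1.32,  0.53])]
```

```bash
cat >> kin.py <<'E'
Z=np.array([0,0,1.])
RKf=np.r_[np.cos(-.1667),np.sin(-.1667),0]; MID=np.array([630.7,209,85.])-3*RKf
def rackR(rk):
    tl=np.radians(rk);return rot(np.sin(tl)*RKf-np.cos(tl)*Z,np.cross(Z,RKf))
E
python3 - <<'E'
from kin import *
p,Rm=cur(); p2=p-110*Rm[:,2]
Rr=rackR(10); pre=MID-91*Rr[:,2]
# via joint midpoint to fix rotation direction
j0=np.array([0.66991259,0.36066059,-0.31340431,0.28929106,-0.73907016,0.53574594]); j1=ik(pre,Rr,[.64,.4,-.2,.17,-.86,-2.48]).x
o=ik(p2,Rm,j0).x
print(o,j1)
mid=fk2((o+j1)/2,Q)
for (a,A),(b,B) in(((p2,Rm),mid),(mid,(pre,Rr))):
    t,r=rows(a,A,b,B,9);print(t.round(2),r.round(2),np.round(sim(a,A,t.round(2),r.round(2),9)[0][-1]),b.round())
E
```

```text
[ 0.67454221  0.35547697 -0.32563191  0.29203742 -0.73345185  0.52814295] [ 0.63913653  0.39555834 -0.19804247  0.16570155 -0.86251025 -2.47734842]
[ 0.06 -0.03  0.  ] [-0.23 -0.19 10.01] [609. 211. 174.] [609. 212. 174.]
[-0.04 -0.03 -0.  ] [-0.24  0.21  9.99] [613. 212. 175.] [612. 212. 175.]
```

Call:
{"op": "jog_arm", "data": {"rows": [[[0,0,-2.2],[0,0,0],8.5],[[0,0,-3],[0,0,0],8.5],[[0,0,-3],[0,0,0],8.5],[[0,0,-2.8],[0,0,0],8.5],[[0.06,-0.03,0],[-0.23,-0.19,10],8.5],[[0.06,-0.03,0],[-0.23,-0.19,10],8.5],[[0.06,-0.03,0],[-0.23,-0.19,10],8.5],[[0.06,-0.03,0],[-0.23,-0.19,10],8.5],[[0.06,-0.03,0],[-0.23,-0.19,10],8.5]]}}

```text
clock: 12.0
position: [606.7, 213.3, 173.6]
ee_rot: [0.86, -0.496, 0.113, -0.037]
contact_force: [-0.1, -0.4, -0.0]
gripper_width: 85.0
```

Call:
{"op": "jog_arm", "data": {"rows": [[[0.06,-0.03,0],[-0.23,-0.19,10],8.5],[[0.06,-0.03,0],[-0.23,-0.19,10],8.5],[[0.06,-0.03,0],[-0.23,-0.19,10],8.5],[[0.06,-0.03,0],[-0.23,-0.19,10],8.5],[[-0.04,-0.03,0],[-0.24,0.21,10],8.5],[[-0.04,-0.03,0],[-0.24,0.21,10],8.5],[[-0.04,-0.03,0],[-0.24,0.21,10],8.5],[[-0.04,-0.03,0],[-0.24,0.21,10],8.5],[[-0.04,-0.03,0],[-0.24,0.21,10],8.5],[[-0.04,-0.03,0],[-0.24,0.21,10],8.5]]}}

```text
clock: 13.25
position: [611.1, 212.3, 174.6]
ee_rot: [-0.174, 0.98, -0.036, 0.087]
contact_force: [-0.1, 0.8, 0.4]
gripper_width: 85.0
```

Call:
{"op": "jog_arm", "data": {"rows": [[[-0.04,-0.03,0],[-0.24,0.21,10],8.5],[[-0.04,-0.03,0],[-0.24,0.21,10],8.5],[[-0.04,-0.03,0],[-0.24,0.21,10],8.5],[[0,0,0],[0,0,0],8.5],[[0,0,0],[0,0,0],8.5]]}}

```text
clock: 13.88
position: [612.4, 211.5, 174.4]
ee_rot: [0.082, 0.993, -0.008, 0.087]
contact_force: [0.6, -0.6, 0.3]
gripper_width: 84.7
```

```bash
python3 - <<'E'
from kin import *
p,Rm=cur();s=arm.read_state();print(s["clock"],s["joints"],p,s["gripper_width"],s["contact_force"])
print(fk2(s["joints"],Q)[0]-p)
Rr=rackR(10)
t,a=rows(p,Rm,MID+19*Rr[:,2],Rr,1);print(t.round(2),a.round(2))
E
```

```text
13.875 [ 0.63830706  0.39588205 -0.19842851  0.16647755 -0.86236585 -2.47433805] [612.37097306 211.45492886 174.39304606] 84.66907345154866 [ 0.61211543 -0.59950083  0.28659628]
[1.13686838e-13 8.52651283e-14 1.42108547e-13]
[ 0.03  0.07 10.97] [-0.05  0.    0.16]
```

Call:
{"op": "jog_arm", "data": {"rows": [[[0,0.07,2],[0,0,0],8.5],[[0,0,2],[0,0,0],8.5],[[0,0,2],[0,0,0],8.5],[[0,0,2],[0,0,0],8.5],[[0,0,1.5],[0,0,0],8.5],[[0,0,1.5],[0,0,0],8.5],[[0,0,0],[0,0,0],8.5]]}}

```text
clock: 14.75
position: [630.8, 208.2, 64.2]
ee_rot: [0.083, 0.993, -0.009, 0.086]
contact_force: [0.2, 1.2, 0.6]
gripper_width: 85.1
```

Call:
{"op": "jog_arm", "data": {"rows": [[[0,0,0],[0,0,0],5],[[0,0,0],[0,0,0],5],[[0,0,0],[0,0,0],5],[[0,0,0],[0,0,0],5],[[0,0,0],[0,0,0],5],[[0,0,0],[0,0,0],5]]}}

```text
clock: 15.5
position: [631.9, 209.7, 67.2]
ee_rot: [0.083, 0.993, -0.007, 0.088]
contact_force: [-3.6, 2.8, 5.6]
gripper_width: 59.4
```

```bash
python3 - <<'E'
from kin import *
p,Rm=cur();s=arm.read_state();print(s["clock"],s["joints"],p,s["gripper_width"],s["contact_force"])
print("grasp-MID tool",(Rm.T@(p-MID)).round(1))
save("wrist","pics/w7.png");save("scene","pics/s7.png",(320,130,460,250),5)
E
```

```text
15.5 [ 0.6143308   0.53555961 -0.28544302  0.20905765 -0.63385152 -2.51264456] [631.93313831 209.67912964  67.23493895] 59.36511135237771 [-3.61183304  2.81757567  5.64863975]
grasp-MID tool [-0.9  0.9 18.2]
```

View pics/w7.png

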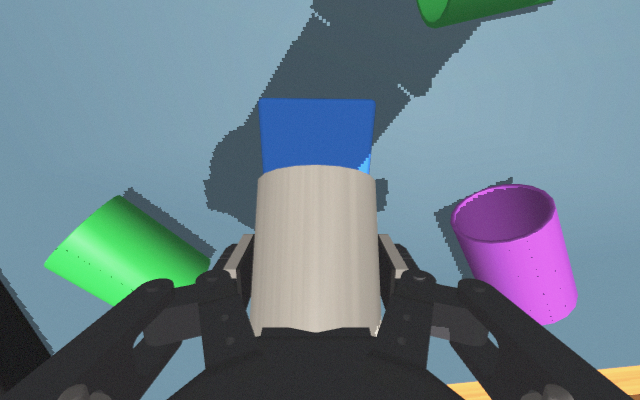

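View pics/s7.png

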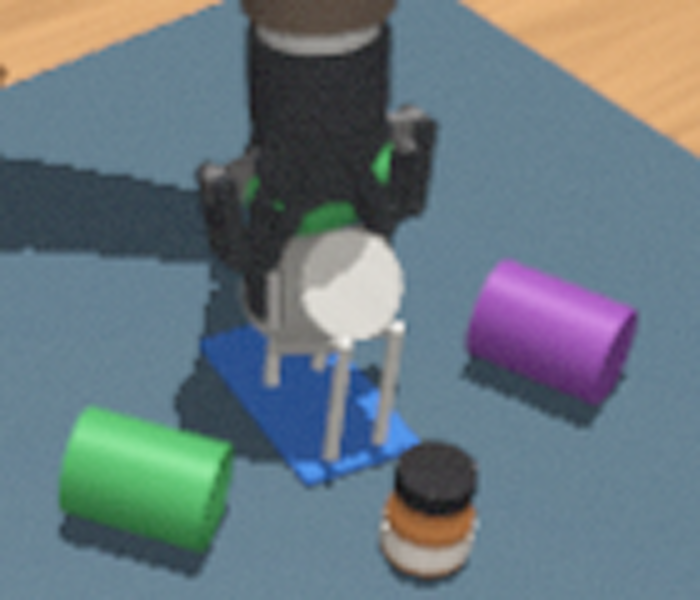

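```bash
cat > plan.py <<'E'
from kin import *
p,Rm=cur();s=arm.read_state()
up=Rm.T@Z; print("up in tool",up.round(3))
pA=p+100*Z; jA=ik(pA,Rm,s["joints"]).x
# place rotation: rotation about tool y making cup z down, azimuth 30deg
cupz=-(.766044*RKf)-.642788*Z; cz_t=Rm.T@cupz; print("cup z in tool",cz_t.round(3))
b=np.arcsin(-0)  # solve
best=None
def placeR(az):
    f=np.r_[np.cos(az),np.sin(az),0]; 
    # want Rd@cz_t=-Z, tool z heading az
    zt=np.array([0,0,1.]); 
    Rd=R.align_vectors([-Z,f],[cz_t,zt-cz_t*(zt@cz_t)],weights=[1e6,1])[0].as_matrix(); return Rd
Rd=placeR(np.radians(30)); print("place tool z",Rd[:,2].round(3),"cup",(Rd@cz_t).round(4))
mid_t=Rm.T@(MID-p)   # cup middle in tool
P=stw([-30,0,0])
def tcp(m): return np.array(m)-Rd@mid_t
C=tcp(P+[0,0,172]); B=tcp([500,-40,230])
jB=ik(B,Rd,[-.4,.4,-.3,-1.3,-1,.45]); jC=ik(C,Rd,jB.x); print(jA.round(2),jB.x.round(2),jB.cost,jC.x.round(2),jC.cost)
jB=jB.x
N=30;prev=(pA,Rm)
for k in range(1,N+1):
    q=fk2(jA+(jB-jA)*k/N,Q)
    if k%5==0:
        t,a=rows(*prev,*q,5); e=sim(*prev,t.round(2),a.round(1),5)[0]
        print(k,"x5",t.round(2).tolist(),a.round(1).tolist(),np.round(q[0]),np.round(e[-1]-q[0],1),"cupz",(q[1]@cz_t).round(2)); prev=q
t,a=rows(B,Rd,C,Rd,8);print("B->C x8",t.round(2),C.round(),B.round())
E
python3 plan.py
```

```text
up in tool [-0.175  0.001 -0.985]
cup z in tool [0.867 0.    0.498]
place tool z [ 0.751  0.433 -0.498] cup [ 0.  0. -1.]
[ 0.62  0.43 -0.16  0.16 -0.86 -2.45] [-0.4   0.09 -0.46 -1.35 -0.79  0.28] 2.4054412835451326e-23 [-0.64  0.42 -0.17 -1.3  -0.97  0.4 ] 3.618555019484998e-30
5 x5 [0.63, -1.69, 0.22] [-1.6, 1.0, -1.4] [593. 130. 148.] [ 0.  -0.3 -0. ] cupz [-0.81  0.09 -0.57]
10 x5 [0.82, -1.03, -0.11] [-2.0, -0.2, -1.4] [553.  78. 139.] [0.  0.1 0.1] cupz [-0.8   0.08 -0.59]
15 x5 [0.66, -0.46, -0.36] [-1.6, -1.4, -1.5] [523.  47. 142.] [-0.   0.3 -0.1] cupz [-0.72  0.09 -0.69]
20 x5 [0.25, -0.15, -0.55] [-0.7, -2.3, -1.6] [506.  25. 157.] [-0.1  0.1  0.3] cupz [-0.55  0.11 -0.83]
25 x5 [-0.22, -0.19, -0.65] [0.5, -2.7, -1.9] [505.   2. 184.] [-0.2 -0.2  0.1] cupz [-0.3   0.1  -0.95]
30 x5 [-0.55, -0.55, -0.67] [1.8, -2.4, -2.1] [514. -31. 222.] [-0.2 -0.3 -0.1] cupz [ 0.  0. -1.]
B->C x8 [ 0.72 -2.34  0.2 ] [ 594. -201.  164.] [514. -31. 222.]
```

Call:
{"op": "jog_arm", "data": {"rows": [[[-0.17,0,-0.98],[0,0,0],5],[[-0.26,0,-1.48],[0,0,0],5],[[-0.44,0,-2.46],[0,0,0],5],[[-0.44,0,-2.46],[0,0,0],5],[[-0.44,0,-2.46],[0,0,0],5],[[0,0,0],[0,0,0],5]]}}

```text
clock: 16.35
position: [632.8, 209.3, 168.7]
ee_rot: [0.083, 0.993, -0.006, 0.089]
contact_force: [-0.5, 0.1, -0.7]
gripper_width: 59.4
```

```bash
python3 - <<'E'
from kin import *
p,Rm=cur();s=arm.read_state();print(s["clock"],s["joints"],p,s["gripper_width"],s["contact_force"])
save("wrist","pics/w8.png");save("scene","pics/s8.png",(320,100,460,220),5)
E
```

```text
16.35 [ 0.61544778  0.42810449 -0.16141307  0.16366732 -0.85913647 -2.45266569] [632.7935348  209.34037704 168.6808813 ] 59.42136871207631 [-0.46586147  0.12476325 -0.73657556]
```

View pics/w8.png

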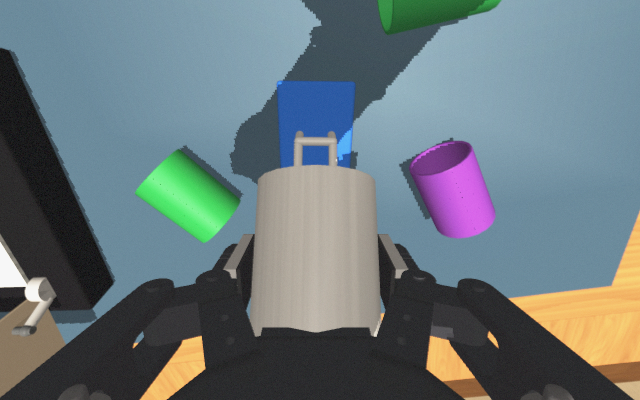

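View pics/s8.png

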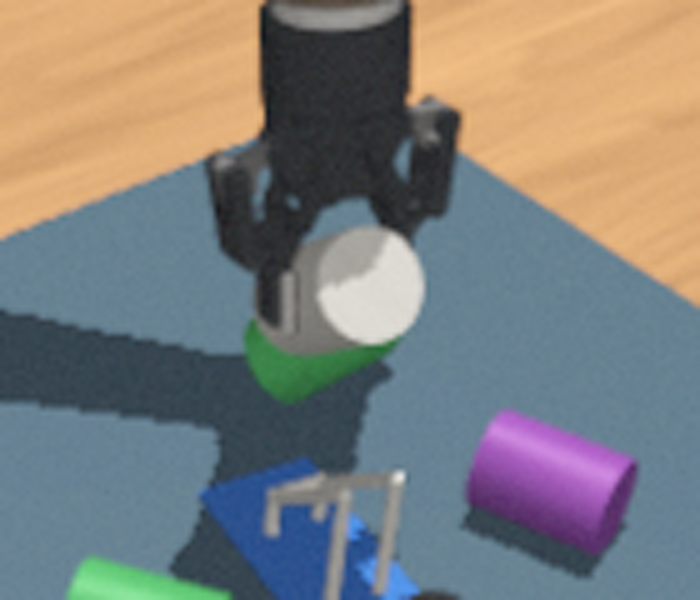

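```bash
python3 - <<'E'
from kin import *
D0=np.load  # unused
m=eyes.camera_model("wrist");p,Rm=cur()
cz=np.array([.867,0,.498]);cz/=np.linalg.norm(cz)
y=np.array([0,1.,0]);n=np.cross(y,cz)
def rim(x,z,s,dy=0):
    a=np.linspace(0,2*np.pi,73)
    L=np.array([x,dy,z])+s*40*cz+30*(np.cos(a)[:,None]*y+np.sin(a)[:,None]*n)
    return proj("w",p+L@Rm.T,m)
for x,z in((.9,-18.2),(5,-18.2),(-4,-18.2)):
    r=rim(x,z,1);print(x,z,"rim top",r[:,1].min().round(),"width",r[:,0].min().round(),r[:,0].max().round(),"row at widest",r[r[:,0].argmax(),1].round())
E
python3 - <<'E'
import cv2
im=cv2.imread("pics/w8.png")[140:350,220:420]
cv2.imwrite("pics/w8c.png",cv2.resize(im,None,fx=3.5,fy=2.8,interpolation=cv2.INTER_CUBIC))
E
```

```text
0.9 -18.2 rim top 163.0 width 256.0 375.0 row at widest 180.0
5 -18.2 rim top 153.0 width 256.0 376.0 row at widest 172.0
-4 -18.2 rim top 175.0 width 257.0 375.0 row at widest 190.0
```

View pics/w8c.png

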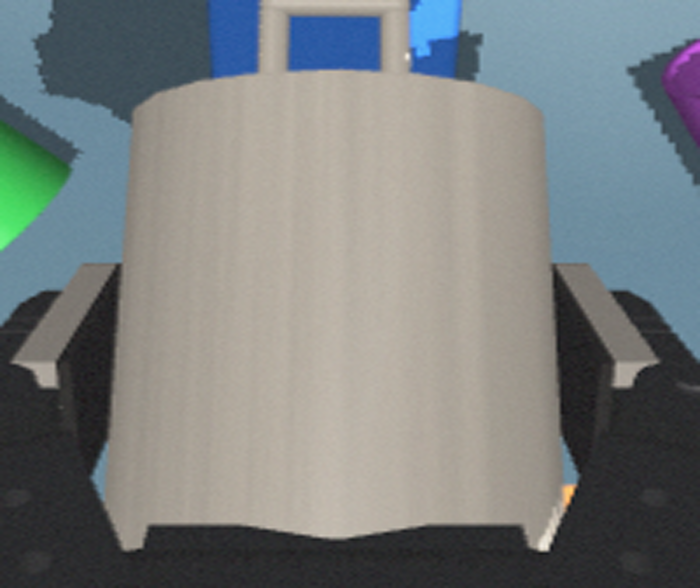

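Call:
{"op": "jog_arm", "data": {"rows": [[[0.63,-1.69,0.22],[-1.6,1,-1.4],5],[[0.63,-1.69,0.22],[-1.6,1,-1.4],5],[[0.63,-1.69,0.22],[-1.6,1,-1.4],5],[[0.63,-1.69,0.22],[-1.6,1,-1.4],5],[[0.63,-1.69,0.22],[-1.6,1,-1.4],5],[[0.82,-1.03,-0.11],[-2,-0.2,-1.4],5],[[0.82,-1.03,-0.11],[-2,-0.2,-1.4],5],[[0.82,-1.03,-0.11],[-2,-0.2,-1.4],5],[[0.82,-1.03,-0.11],[-2,-0.2,-1.4],5],[[0.82,-1.03,-0.11],[-2,-0.2,-1.4],5]]}}

```text
clock: 17.7
position: [551.7, 76.5, 136.1]
ee_rot: [-0.048, 0.987, 0.143, 0.06]
contact_force: [-0.9, -0.9, -1.3]
gripper_width: 59.0
```

Call:
{"op": "jog_arm", "data": {"rows": [[[0.66,-0.46,-0.36],[-1.6,-1.4,-1.5],5],[[0.66,-0.46,-0.36],[-1.6,-1.4,-1.5],5],[[0.66,-0.46,-0.36],[-1.6,-1.4,-1.5],5],[[0.66,-0.46,-0.36],[-1.6,-1.4,-1.5],5],[[0.66,-0.46,-0.36],[-1.6,-1.4,-1.5],5],[[0.25,-0.15,-0.55],[-0.7,-2.3,-1.6],5],[[0.25,-0.15,-0.55],[-0.7,-2.3,-1.6],5],[[0.25,-0.15,-0.55],[-0.7,-2.3,-1.6],5],[[0.25,-0.15,-0.55],[-0.7,-2.3,-1.6],5],[[0.25,-0.15,-0.55],[-0.7,-2.3,-1.6],5]]}}

```text
clock: 18.95
position: [504.8, 24.2, 154.8]
ee_rot: [-0.157, 0.929, 0.24, 0.233]
contact_force: [-0.1, 1.0, -0.2]
gripper_width: 59.3
```

Call:
{"op": "jog_arm", "data": {"rows": [[[-0.22,-0.19,-0.65],[0.5,-2.7,-1.9],5],[[-0.22,-0.19,-0.65],[0.5,-2.7,-1.9],5],[[-0.22,-0.19,-0.65],[0.5,-2.7,-1.9],5],[[-0.22,-0.19,-0.65],[0.5,-2.7,-1.9],5],[[-0.22,-0.19,-0.65],[0.5,-2.7,-1.9],5],[[-0.55,-0.55,-0.67],[1.8,-2.4,-2.1],5],[[-0.55,-0.55,-0.67],[1.8,-2.4,-2.1],5],[[-0.55,-0.55,-0.67],[1.8,-2.4,-2.1],5],[[-0.55,-0.55,-0.67],[1.8,-2.4,-2.1],5],[[-0.55,-0.55,-0.67],[1.8,-2.4,-2.1],5]]}}

```text
clock: 20.2
position: [511.8, -32.3, 219.5]
ee_rot: [-0.226, 0.834, 0.131, 0.486]
contact_force: [-0.5, -0.3, -1.3]
gripper_width: 59.6
```

```bash
cat > place.py <<'E'
from kin import *
CZ=np.array([.867,0,.498]);CZ/=np.linalg.norm(CZ)
MT=np.array([.5,-.5,-18.2])
def placeR(az=np.radians(30)):
    f=np.r_[np.cos(az),np.sin(az),0];zt=np.array([0,0,1.])
    return R.align_vectors([-Z,f],[CZ,zt-CZ*(zt@CZ)],weights=[1e6,1])[0].as_matrix()
Rd=placeR();P=stw([-30,0,0])
def tcp(m): return np.array(m)-Rd@MT
def st():
    p,Rm=cur();s=arm.read_state();print(s["clock"],s["joints"].round(3),p.round(1),s["gripper_width"].round(1),s["contact_force"].round(1))
    m=p+Rm@MT; c=Rm@CZ; print("cup mid",m.round(1),"vs peg",(m-P)[:2].round(1),"cupz",c.round(3),"rim z",(m+40*c)[2].round(1)); return p,Rm
E
python3 - <<'E'
from place import *
p,Rm=st()
t,a=rows(p,Rm,tcp(P+[0,0,172]),Rd,8);print(t.round(2),a.round(2),Rd.T@Z)
q,_=sim(p,Rm,t,a,8);print(np.round(q))
save("scene","pics/s9.png")
E
```

```text
Traceback (most recent call last):
  File "place.py", line 10, in st
    p,Rm=cur();s=arm.read_state();print(s["clock"],s["joints"].round(3),p.round(1),s["gripper_width"].round(1),s["contact_force"].round(1))
                                                                                   ^^^^^^^^^^^^^^^^^^^^^^^^
AttributeError: 'float' object has no attribute 'round'
```

```bash
sed -i 's/s\["gripper_width"\].round(1)/round(s["gripper_width"],1)/' place.py
python3 - <<'E'
from place import *
p,Rm=st()
t,a=rows(p,Rm,tcp(P+[0,0,172]),Rd,8);print(t.round(2),a.round(2),Rd.T@Z)
q,_=sim(p,Rm,t,a,8);print(np.round(q))
save("scene","pics/s9.png")
E
```

```text
20.2 [-0.416  0.097 -0.462 -1.365 -0.804  0.307] [511.8 -32.3 219.5] 59.6 [-0.5 -0.3 -1.3]
cup mid [498.1 -40.8 228.1] vs peg [-82.4 168.8] cupz [ 0.005  0.002 -1.   ] rim z 188.1
[ 0.69 -2.34  0.2 ] [0.03 0.04 0.02] [-8.67133115e-01 -5.55111512e-17 -4.98076461e-01]
[[ 522.  -53.  213.]
 [ 532.  -74.  206.]
 [ 543.  -96.  198.]
 [ 553. -117.  191.]
 [ 563. -138.  184.]
 [ 574. -159.  177.]
 [ 584. -180.  170.]
 [ 594. -201.  163.]]
```

View pics/s9.png

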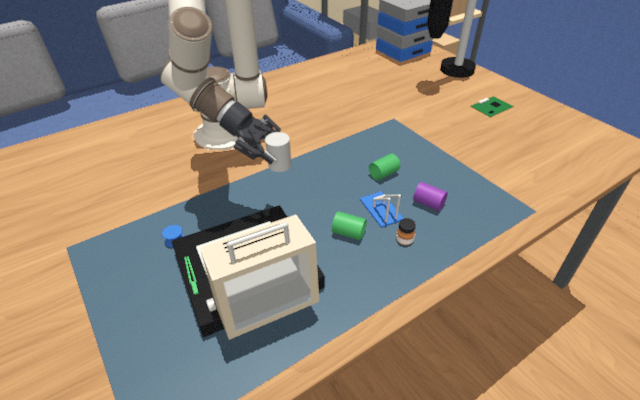

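```bash
python3 - <<'E'
from place import *
im=cv2.imread("pics/t5.png")[140:270,335:460]
hsv=cv2.cvtColor(im,cv2.COLOR_BGR2HSV)
mk=((hsv[:,:,0]>100)&(hsv[:,:,0]<125)&(hsv[:,:,1]>110)).astype(np.uint8)
n,l,sx,c=cv2.connectedComponentsWithStats(mk)
for k in range(1,n):
    if sx[k,4]>8: print(sx[k],c[k]+[335,140])
print(proj("top",[P+[0,0,94],P+[0,0,74],P+[0,0,54]]))
cv2.imwrite("pics/peg.png",cv2.resize(im,None,fx=5,fy=4.5,interpolation=cv2.INTER_CUBIC))
# plate corners? 
E
```

```text
[60 65  9  8 44] [399.13636364 208.65909091]
[ 24 102   6   3  15] [361.33333333 242.93333333]
[ 93 117  20  13 224] [437.12946429 263.51339286]
[[400.15892673 208.58298189]
 [398.95093999 209.33028019]
 [397.78423996 210.05203724]]
```

View pics/peg.png

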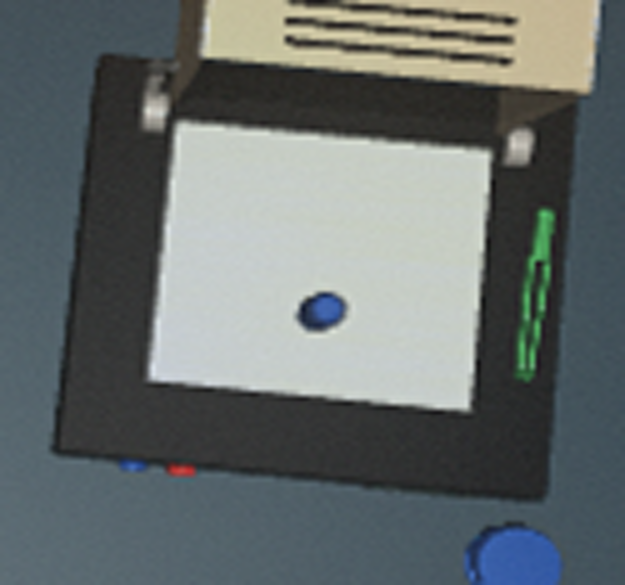

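Call:
{"op": "jog_arm", "data": {"rows": [[[0.69,-2.34,0.2],[0,0,0],5],[[0.69,-2.34,0.2],[0,0,0],5],[[0.69,-2.34,0.2],[0,0,0],5],[[0.69,-2.34,0.2],[0,0,0],5],[[0.69,-2.34,0.2],[0.2,0.3,0.2],5],[[0.69,-2.34,0.2],[0,0,0],5],[[0.69,-2.34,0.2],[0,0,0],5],[[0.69,-2.34,0.2],[0,0,0],5],[[0,0,0],[0,0,0],5],[[0,0,0],[0,0,0],5]]}}

```text
clock: 21.5
position: [595.0, -200.2, 164.5]
ee_rot: [-0.224, 0.836, 0.131, 0.484]
contact_force: [0.2, -0.2, -1.1]
gripper_width: 59.1
```

```bash
python3 - <<'E'
from place import *
p,Rm=st()
t,a=rows(p,Rm,tcp(P+[0,0,95.5]),Rd,1);print(t.round(2),a.round(2))
save("scene","pics/s10.png",(150,120,350,320),3)
save("top","pics/t10.png",(330,110,470,280),4)
save("wrist","pics/w10.png")
E
```

```text
21.5 [-0.64   0.422 -0.171 -1.301 -0.975  0.399] [ 595.  -200.2  164.5] 59.1 [ 0.2 -0.2 -1.1]
cup mid [ 581.4 -208.6  173.1] vs peg [0.8 1. ] cupz [ 0.     0.002 -1.   ] rim z 133.1
[ 6.8  -0.06  3.75] [ 0.11  0.08 -0.06]
```

View pics/s10.png

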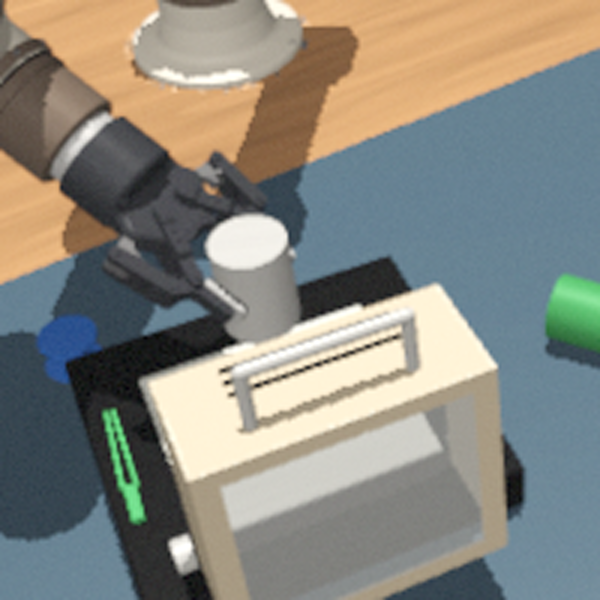

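View pics/t10.png

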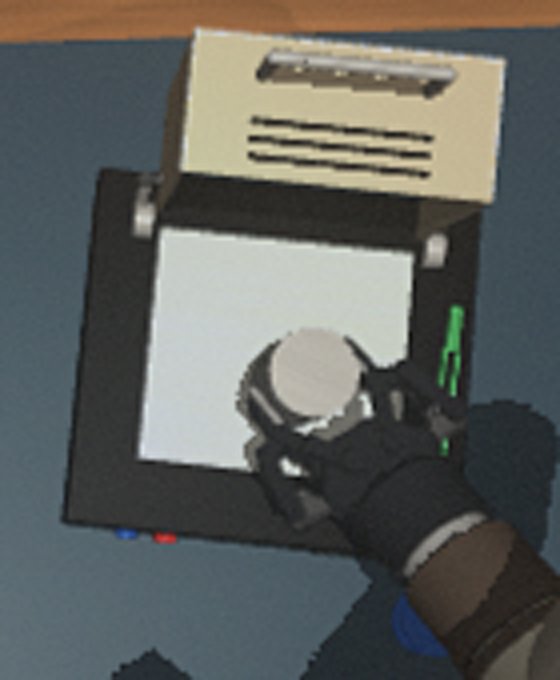

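View pics/w10.png

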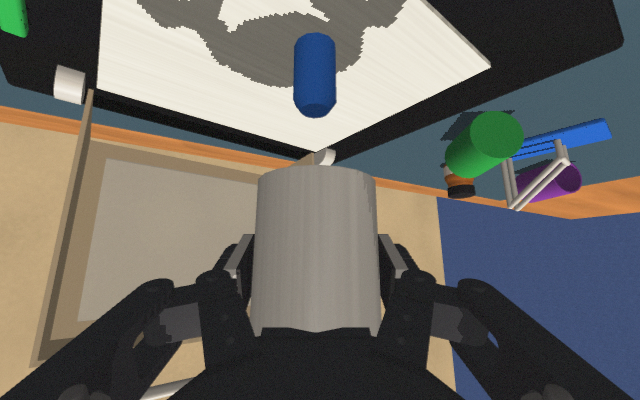

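Call:
{"op": "jog_arm", "data": {"rows": [[[0.87,-0.05,0.5],[0.1,0.1,0],5],[[0.87,0,0.5],[0,0,0],5],[[0.87,0,0.5],[0,0,0],5],[[0.87,0,0.5],[0,0,0],5],[[0.87,0,0.5],[0,0,0],5],[[0.87,0,0.5],[0,0,0],5],[[0.87,0,0.5],[0,0,0],5],[[0,0,0],[0,0,0],5],[[0,0,0],[0,0,0],5]]}}

```text
clock: 22.78
position: [595.9, -201.2, 95.1]
ee_rot: [-0.224, 0.836, 0.129, 0.484]
contact_force: [-1.0, 0.2, -1.1]
gripper_width: 59.2
```

```bash
python3 - <<'E'
from place import *
p,Rm=st()
save("wrist","pics/w11.png")
save("scene","pics/s11.png",(150,120,350,320),3)
E
```

```text
22.775 [-0.667  0.543 -0.199 -1.388 -0.959  0.583] [ 595.9 -201.2   95.1] 59.2 [-1.   0.2 -1.1]
cup mid [ 582.3 -209.7  103.7] vs peg [ 1.7 -0. ] cupz [ 0.001 -0.001 -1.   ] rim z 63.7
```

View pics/w11.png

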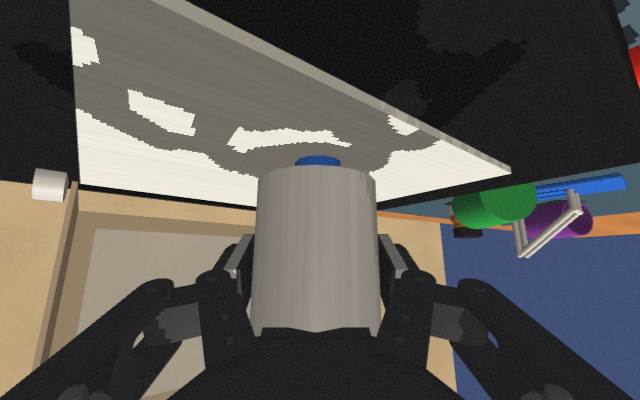

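View pics/s11.png

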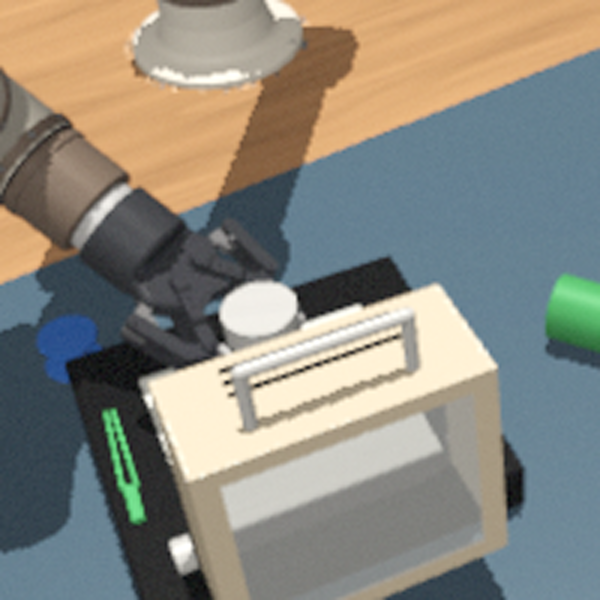

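Call:
{"op": "jog_arm", "data": {"rows": [[[0.26,0,0.15],[0,0,0],5],[[0.26,0,0.15],[0,0,0],5],[[0.13,0,0.075],[0,0,0],5],[[0,0,0],[0,0,0],5]]}}

```text
clock: 23.38
position: [595.7, -201.0, 87.1]
ee_rot: [-0.224, 0.836, 0.129, 0.484]
contact_force: [0.4, 0.2, -1.3]
gripper_width: 58.9
```

Call:
{"op": "jog_arm", "data": {"rows": [[[0.087,0,0.05],[0,0,0],5],[[0,0,0],[0,0,0],5]]}}

```text
clock: 23.62
position: [595.8, -201.1, 86.3]
ee_rot: [-0.224, 0.836, 0.129, 0.484]
contact_force: [0.1, 0.3, -1.0]
gripper_width: 59.1
```

Call:
{"op": "jog_arm", "data": {"rows": [[[0.087,0,0.05],[0,0,0],5],[[0,0,0],[0,0,0],5]]}}

```text
clock: 23.88
position: [595.7, -201.1, 85.3]
ee_rot: [-0.224, 0.836, 0.129, 0.484]
contact_force: [0.0, 0.1, -0.2]
gripper_width: 59.3
```

Call:
{"op": "jog_arm", "data": {"rows": [[[0.05,0,0.03],[0,0,0],5],[[0,0,0],[0,0,0],5]]}}

```text
clock: 24.12
position: [595.8, -201.1, 85.0]
ee_rot: [-0.224, 0.836, 0.129, 0.484]
contact_force: [-0.8, 0.1, 0.8]
gripper_width: 59.0
```

Call:
{"op": "jog_arm", "data": {"rows": [[[0.05,0,0.03],[0,0,0],5],[[0,0,0],[0,0,0],5]]}}

```text
clock: 24.38
position: [596.0, -201.0, 84.9]
ee_rot: [-0.224, 0.836, 0.129, 0.485]
contact_force: [-2.4, 0.2, 2.0]
gripper_width: 59.2
```

Call:
{"op": "jog_arm", "data": {"rows": [[[0,0,0],[0,0,0],6.3],[[0,0,0],[0,0,0],6.8],[[0,0,0],[0,0,0],7.6],[[0,0,0],[0,0,0],8.5],[[0,0,0],[0,0,0],8.5],[[0,0,0],[0,0,0],8.5]]}}

```text
clock: 25.12
position: [595.8, -201.1, 84.2]
ee_rot: [-0.224, 0.836, 0.129, 0.484]
contact_force: [-0.0, -0.4, -0.7]
gripper_width: 85.2
```

```bash
python3 - <<'E'
from place import *
p,Rm=st()
save("wrist","pics/w12.png")
save("top","pics/t12.png",(330,110,470,280),4)
E
```

```text
25.125 [-0.671  0.563 -0.202 -1.401 -0.958  0.611] [ 595.8 -201.1   84.2] 85.2 [-0.  -0.4 -0.7]
cup mid [ 582.1 -209.5   92.8] vs peg [1.6 0.1] cupz [ 0. -0. -1.] rim z 52.8
```

View pics/w12.png

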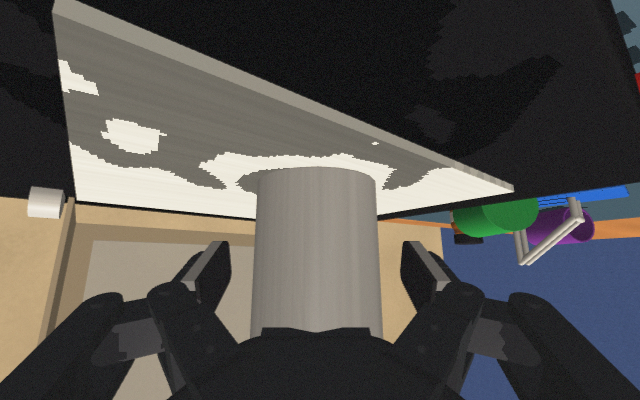

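View pics/t12.png

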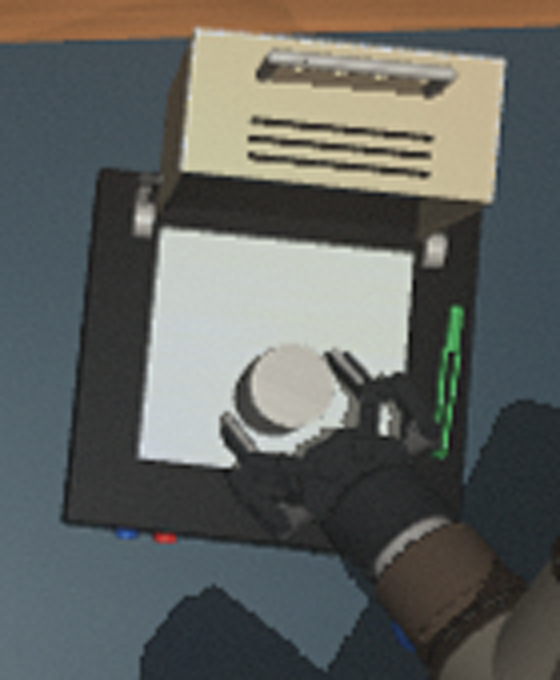

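```bash
python3 - <<'E'
from place import *
p,Rm=cur();j=arm.read_state()["joints"]
for d in(40,80,120,150):
    o=ik(p-d*Rm[:,2],Rm,j);j=o.x;print(d,j.round(2),o.cost<1e-8)
E
```

```text
40 [-0.72  0.52 -0.22 -1.35 -1.    0.59] True
80 [-0.78  0.47 -0.23 -1.31 -1.05  0.56] True
120 [-0.83  0.43 -0.24 -1.26 -1.1   0.54] True
150 [-0.87  0.4  -0.24 -1.22 -1.14  0.52] True
```

Call:
{"op": "jog_arm", "data": {"rows": [[[0,0,-0.8],[0,0,0],8.5],[[0,0,-1.2],[0,0,0],8.5],[[0,0,-1.5],[0,0,0],8.5],[[0,0,-2],[0,0,0],8.5],[[0,0,-2],[0,0,0],8.5],[[0,0,-2],[0,0,0],8.5],[[0,0,-2],[0,0,0],8.5],[[0,0,-2],[0,0,0],8.5],[[0,0,-1],[0,0,0],8.5],[[0,0,0],[0,0,0],8.5]]}}

```text
clock: 26.48
position: [486.6, -264.4, 156.8]
ee_rot: [-0.224, 0.836, 0.129, 0.484]
contact_force: [0.2, 0.4, -0.6]
gripper_width: 85.1
```

```bash
python3 - <<'E'
from place import *
p,Rm=st()
for n in("wrist","top","scene"): save(n,f"pics/f_{n}.png")
T=cv2.imread("pics/f_top.png");S=cv2.imread("pics/f_scene.png")
cv2.imwrite("pics/f_topc.png",cv2.resize(T[110:280,330:470],None,fx=3.5,fy=3.5,interpolation=cv2.INTER_CUBIC))
print(((proj("top",[P+[0,0,134]])-[330,110])*3.5))
E
```

```text
26.475 [-0.868  0.407 -0.239 -1.23  -1.132  0.523] [ 486.6 -264.4  156.8] 85.1 [ 0.2  0.4 -0.6]
cup mid [ 472.9 -272.8  165.5] vs peg [-107.6  -63.2] cupz [ 0.001 -0.001 -1.   ] rim z 125.5
[[254.47746847 339.52148843]]
```

View pics/f_wrist.png

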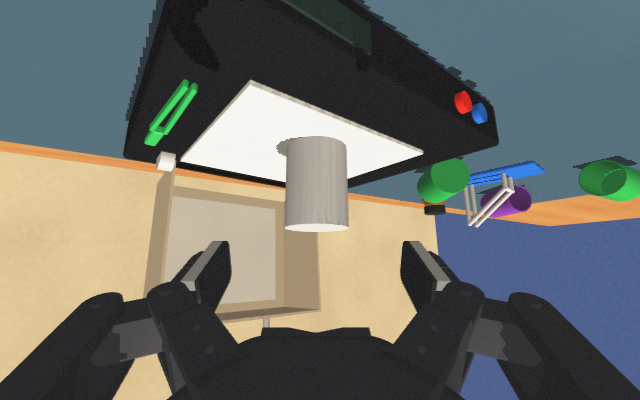

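View pics/f_topc.png

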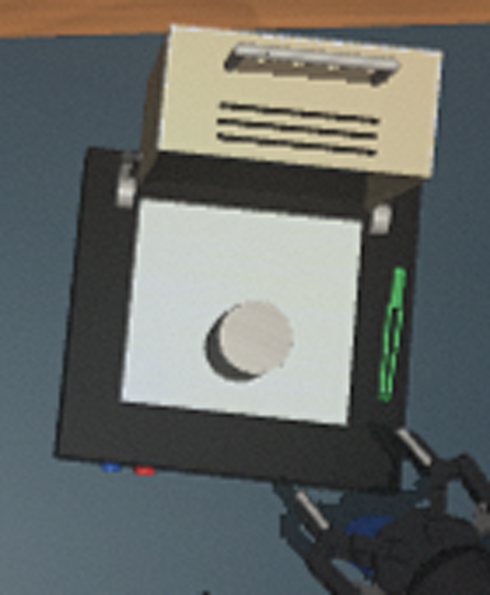

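View pics/f_scene.png

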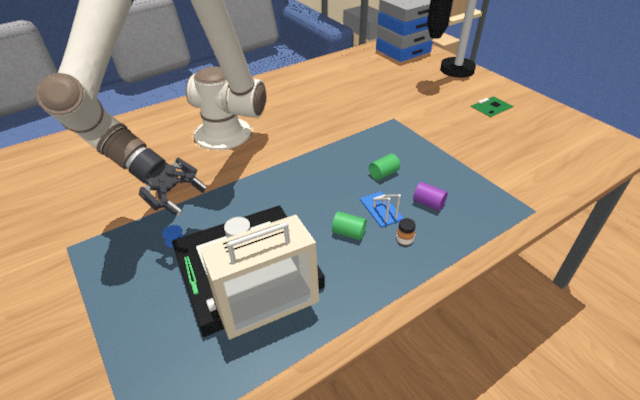

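```bash
python3 - <<'E'
from bench import arm
print(arm.job_done()); s=arm.read_state(); print(s["clock"],s["contact_force"])
E
```

```text
the job is handed in; nothing more can be done
None
the job is handed in; nothing more can be done
```

The hood is open and staying open by itself, and the steel cup stands upside down over the peg with its rim flat on the plate. I handed the job in at about 26.5 s, inside the 66 s limit.

- **Hood:** I gripped the handle, carried it along its arc to about 1.45 rad and let go. It stood wide open in every later picture.
- **Cup:** My first pose at the rack did not lead to a placing pose within the joint ranges. I backed off before closing on the cup, turned the tool half a turn, and then gripped the cup by its flanks. I brought it upright and lowered it over the peg until I felt about 2 N of contact, then released it and backed away.
- **Last checks:**
  - The top camera shows the cup base within about 1 mm of its target.
  - The wrist view shows the rim flat on the plate.
  - The hood is open, and the jar, reel and tweezers look unmoved.
  - The arm was clear of everything, with about 0.7 N of force left in the reading.
- **Small disagreements:**
  - The cup lay about 3 mm lower on the rack than my fit of the rack predicted, so I corrected for that before gripping.
  - The gripper read 7–8 mm on the 10 mm handle bar.

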